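Put the stain-care kit away on the laundry counter

ROBOT

A 6-joint arm with a two-finger parallel gripper is mounted at the origin on the work surface. World frame = base frame: x ahead of the robot, y to its left, z up, the work surface at z = 0. Lengths are in m, angles in rad, forces in N, time in s.
With the tool pointing down it reaches from about 0.375 to 0.925 m from the base axis. Payload 5.7 kg.
Tool frame: the origin (TCP) lies at the very end of the fingers, on their centre line; the grasp point (between the pads) lies 19 mm behind it (ctrl.grip_point_offset is the distance from the TCP to the grasp point, in m); z points along the fingers, y is the line along which they close (so a half turn about z gives the same grasp; the last joint's range is limited). The gripper opens to 88 mm and grips with 3 to 60 N. Pads are 20 mm wide; open, the fingers measure 115 mm over their backs; the gripper's body (75 mm by 178 mm) begins 61 mm behind the grasp point.
Start: joints at [-1.316, 0.359, 1.51, -0, 1.272, -0.115], TCP at [0.217, -0.559, 0.188] pointing down, gripper open.
Joint ranges: [-2.97, 2.97], [-1.01, 2.36], [0.21, 2.38], [-0.96, 4.11], [0.2, 2.71], [-2.98, 2.98]. Speed limits (rad/s): [2.39, 2.39, 3.14, 3.14, 3.14, 3.14].

INTERFACE

Orientations are given as a 3x3 rotation matrix whose columns are the frame's x, y, z axes.
In Python, from plant import ctrl gives the robot as it stands.
- The arm moves only by the tool carry_out, never from a script. Its argument "plan" is a list that holds one entry, the list of rows, each a list of 7 numbers: the shift along the tool's x, y, z as a fraction of full scale, then the turn, a rotation vector about the tool's x, y, z as a fraction of full scale, then the opening, from 0 (shut) to 1 (fully open). A call has 1 to 20 rows; each row is the pose to reach, as a shift and turn from the pose commanded when the call began, along the tool's axes at that moment; what a row does not reach only later rows make up. Full scale, the value 1, is 0.25 m for a shift and 30 degrees for a turn. A row lasts 1/8 s, in which the tool goes at most 62.5 mm and 10.7 degrees, less where a joint would pass 70% of its speed; a pose out of reach is approached as far as the arm can. A call with a number of a shift or a turn outside -1 to 1 is refused whole. A call with a gripper value outside its range is refused whole. The fingers move at their own pace and stop on an object; "grip_force" is the grip in N (left out, the last holds). Time passes only in rows, so rows that repeat a pose let the fingers close. It gives the time, the measured TCP pose, the force, the opening and the grip force at its end, in the units of the state.
- ctrl.sense(): the state, without advancing time (a new reading comes with each control period).
- ctrl.get_image(name): name is "scene" or "top" or "wrist"; returns the picture (384x512x3 uint8, red, green, blue); there is no depth.
- ctrl.calibration(name): a dict with "K" (3x3 intrinsics, pixels), "rvec" (rotation vector, rad) and "tvec" (3), from world to camera coordinates, as OpenCV has them. Camera axes: x right, y down, z forward; pixel columns grow to the right and rows downward; lengths in m; the calibration is good to about 2 mm. The wrist camera is an equidistant fisheye: a pixel r from the principal point sees the ray r / f radians off the axis. A picture is of the moment at which its call begins: read the wrist's pose just before it. calibration takes no time and is no camera call; for the wrist camera it gives the pose at the moment of the call.
- ctrl.sign_off(): hands the job in; it is judged then, once.
Trained networks look in the newest picture that a camera, given by its name, has taken for a name from the list of things; names that differ only in an ending like _2 or _b are one class to them, and where a whole thing is asked for, a point or a joint stands for the part that bears it (a point fixed in the world has none). Each returns a list of dicts, best first, with "confidence" (0 to 1); they miss things now and then, are a little off and sometimes report something else, mostly with a low value. They report only what shows in the picture. A call takes as long as a camera call. They do not tell look-alikes from the thing itself.
- ctrl.search_frame(camera, label): "centre" ([row, column] in pixels, amid what is visible of it).
- ctrl.cut_out(camera, label): "pixels" (384x512 bool, what is visible of it) and "centre" ([row, column] in pixels, amid what is visible of it).
- ctrl.place_of(camera, label): "centre" ([row, column] in pixels: a listed point, or the origin of a listed thing).
The state is a dict: "clock": time; "q": joint angles; "qd": joint speeds; "joint_torque": joint torques, N m; "position": TCP position; "tool_rot": TCP orientation; "contact_force": force on the tool from outside, world axes, zero at the start; "moment": the same for the moment, N m; "opening": finger opening in m; "grasp_force": force on a finger pad.
Only numpy, scipy, OpenCV 4.12 (cv2) and the standard library are available. Lean on these libraries where they do the work, as an engineer would, in place of code of your own. Each camera call takes 0.05 s, during which the arm holds its last target. There are 200 camera calls.

TASK

Put the stain-care things on the laundry counter away: stand every small capped bottle upright in the divided case, one to a cell, and only when all of them are in, swing the case's lid over and press it fully shut so that the catch snaps. Stand every scrubbing brush in the steel holder cup with its bristle head up (before or after, as you like; it may lean on the rim), and leave the other things on the counter where they are.

Things in the scene. Friction and masses are not known exactly. Their poses are not given: they have to be found in the camera images.
- case: white plastic case fixed to the counter, 144 x 144 mm, 42 mm high, open on top; walls, floor and the two crossing dividers 4 mm thick, dividers as high as the walls. 4 cells of 66 x 66 mm, centres at (+-35, +-35) mm in its x, y. Origin: centre of its underside; x points to the lid's hinge, z up. A small sprung catch stands out 9 mm on its -x face
- case_lid (a joint): angle (rad) of the case's lid: 0 shut, 1.85 fully open. Above about 1.2 it lies back open; below 1.1 it sinks by itself, slowly (soft-close hinge, 1 to 5 s), and rests ajar at about 0.08 on the catch. About 8 N down near the middle of the free edge then snaps it shut to 0 (+-0.005) and the catch holds it
- case_lid_hinge (a point): middle of the lid's hinge line, which runs along the case's y at x = +72 mm, z = 42.5 mm in the case's frame
- lid_edge (a point): middle of the free edge of the grey lid, on its outer face. The lid is a hollow cover, 164 mm from hinge to free edge, 156 mm wide, 52 mm deep, walls 4 mm. Shut, its flat outer face lies 94.5 mm above the counter, looking up, its free edge 20 mm in front of the case's -x wall, and it clears the bottles; open, the outer face looks away from the case
- holder: round steel holder cup, fixed to the counter, 94 mm across outside, 87 mm inside, 115 mm high, inner floor 5 mm up, open on top. Origin: centre of its underside
- bottle0: small capped bottle, a plain upright cylinder 40 mm across and 78 mm high, flat cap of the same width, about 0.12 kg, bottom-heavy. Origin: centre of its underside, z up along the bottle. May be absent
- bottle1: small capped bottle, a plain upright cylinder 40 mm across and 78 mm high, flat cap of the same width, about 0.12 kg, bottom-heavy. Origin: centre of its underside, z up along the bottle. May be absent
- bottle2: small capped bottle, a plain upright cylinder 40 mm across and 78 mm high, flat cap of the same width, about 0.12 kg, bottom-heavy. Origin: centre of its underside, z up along the bottle. May be absent
- bottle3: small capped bottle, a plain upright cylinder 40 mm across and 78 mm high, flat cap of the same width, about 0.12 kg, bottom-heavy. Origin: centre of its underside, z up along the bottle. May be absent
- brush0: wooden scrubbing brush, 0.06 kg, lying bristles up: 172 mm long, from x = -85 mm (handle end) to x = +87 mm (head end); handle 16 mm wide, 14 mm thick; head 42 x 26 x 14 mm from x = +45 mm, bristles 13 mm high on it. Origin: on the handle's underside, 7 mm below its middle line; x points to the head, z up as it lies. Centre of mass near x = +13 mm. May be absent
- brush1: wooden scrubbing brush, 0.06 kg, lying bristles up: 172 mm long, from x = -85 mm (handle end) to x = +87 mm (head end); handle 16 mm wide, 14 mm thick; head 42 x 26 x 14 mm from x = +45 mm, bristles 13 mm high on it. Origin: on the handle's underside, 7 mm below its middle line; x points to the head, z up as it lies. Centre of mass near x = +13 mm. May be absent
- brush2: wooden scrubbing brush, 0.06 kg, lying bristles up: 172 mm long, from x = -85 mm (handle end) to x = +87 mm (head end); handle 16 mm wide, 14 mm thick; head 42 x 26 x 14 mm from x = +45 mm, bristles 13 mm high on it. Origin: on the handle's underside, 7 mm below its middle line; x points to the head, z up as it lies. Centre of mass near x = +13 mm. May be absent
- brush0_tail (a point): plain end of the handle of brush0, on its middle line
- brush1_tail (a point): plain end of the handle of brush1, on its middle line
- brush2_tail (a point): plain end of the handle of brush2, on its middle line
- soap: bystander, not part of the job: white dish 120 x 85 mm with a bar of soap on it (one body), 32 mm high. Origin: centre of its underside
- dosing_cup: bystander, not part of the job: clear dosing cup, 64 mm across, 55 mm high. Origin: centre of its underside
- detergent: bystander, not part of the job: large detergent bottle, 90 mm across, 210 mm high. Origin: centre of its underside
- peg_jar: bystander, not part of the job: glass jar, 84 mm across, 100 mm high. Origin: centre of its underside
- powder_tin: bystander, not part of the job: tin, 100 mm across, 120 mm high. Origin: centre of its underside
- sponge: bystander, not part of the job: sponge block 90 x 60 x 30 mm. Origin: centre of its underside
Not all that is in view belongs to the job. Leave any red look-alike of the brush0 alone.

How it is judged:
On the way, in this order (a step that is already met when the one before it is completed fails the run):
1. every bottle stands upright in a cell of the open case (z of bottle0 in the frame of case between -0.005 and 0.014 m and x of bottle0 in the frame of case between -0.06 and 0.06 m and y of bottle0 in the frame of case between -0.06 and 0.06 m and angle between each of bottle0, bottle1, bottle2, bottle3's own z axis and vertical below 0.15 rad and z of bottle1 in the frame of case between -0.005 and 0.014 m and x of bottle1 in the frame of case between -0.06 and 0.06 m and y of bottle1 in the frame of case between -0.06 and 0.06 m and z of bottle2 in the frame of case between -0.005 and 0.014 m and x of bottle2 in the frame of case between -0.06 and 0.06 m and y of bottle2 in the frame of case between -0.06 and 0.06 m and z of bottle3 in the frame of case between -0.005 and 0.014 m and x of bottle3 in the frame of case between -0.06 and 0.06 m and y of bottle3 in the frame of case between -0.06 and 0.06 m and value of joint case_lid above 0.3 rad), for 0.2 s.
2. the lid is pressed shut past its catch (value of joint case_lid below 0.03 rad), for 0.2 s.
At the end, for the whole second after the job is handed in: every bottle stands upright (0.15 rad) on the floor of a cell of the case, the lid is shut (below 0.03 rad), every brush stands in the cup, head up, handle end inside and under 60 mm above the counter, leaning at most 0.7 rad, all at rest (z of bottle0 in the frame of case between -0.005 and 0.014 m and x of bottle0 in the frame of case between -0.06 and 0.06 m and y of bottle0 in the frame of case between -0.06 and 0.06 m and angle between each of bottle0, bottle1, bottle2, bottle3's own z axis and vertical below 0.15 rad and z of bottle1 in the frame of case between -0.005 and 0.014 m and x of bottle1 in the frame of case between -0.06 and 0.06 m and y of bottle1 in the frame of case between -0.06 and 0.06 m and z of bottle2 in the frame of case between -0.005 and 0.014 m and x of bottle2 in the frame of case between -0.06 and 0.06 m and y of bottle2 in the frame of case between -0.06 and 0.06 m and z of bottle3 in the frame of case between -0.005 and 0.014 m and x of bottle3 in the frame of case between -0.06 and 0.06 m and y of bottle3 in the frame of case between -0.06 and 0.06 m and value of joint case_lid below 0.03 rad and horizontal distance between each of brush0_tail, brush1_tail, brush2_tail and holder below 0.045 m and z of each of brush0_tail, brush1_tail, brush2_tail in the frame of holder below 0.06 m and angle between each of brush0, brush1, brush2's own x axis and vertical below 0.7 rad and linear speed of each of bottle0, bottle1, bottle2, bottle3, brush0, brush1, brush2 below 0.03 m/s); the robot touches nothing.
It fails at once if one of the other things on the counter is knocked more than 50 mm out of its place (distance of any of soap, dosing_cup, detergent, peg_jar, powder_tin, sponge from where it was at the start of the episode above 0.05 m).
Of bottle0, bottle1, bottle2, bottle3 only 3 to 4 are there at a start; the rules pass over those that are not, and their reading is None.
Of brush0, brush1, brush2 only 2 to 3 are there at a start; the rules pass over those that are not, and their reading is None.
At some moment in a run one of brush0, brush1, brush2, bottle0, bottle1, bottle2, bottle3 may be knocked a few centimetres aside while the robot is not near it.
It also fails if it takes over 210 s, if anything falls off the work surface, if the arm or the gripper's body presses on something with over 40 N, if the wrist force passes 120 N, or if a joint passes its speed limit or range.

## Working session

There is one attempt and no reset: what is moved stays moved. The work goes in short steps, Python scripts to look and compute and a tool call to move; the robot and the scene stay as the last step left them, time stands still between calls to the robot, and variables do not carry over. Pictures are saved under pics/ and viewed, at most 14 in all, crops included, and the job is handed in when it is done.

Besides the shell and the picture viewer there is one more tool, called after "Call:" as a command line: name --argument value ..., lists and objects as JSON in quotes. carry_out: Moves the arm, as the interface text tells. Shift numbers are shares of 0.25 m and turn numbers shares of 30 degrees, none past 1 either way. Its arguments: {"type":"object","properties":{"plan":{"type":"array"},"grip_force":{"type":"number"}},"required":["plan"]}

```bash
ls; mkdir -p pics; cat > h.py <<'E'
import numpy as np, cv2
from plant import ctrl
def snap(cam,name=None):
    im=ctrl.get_image(cam)
    if name: cv2.imwrite('pics/'+name,im[:,:,::-1])
    return im
def ray(cam,rc):
    c=ctrl.calibration(cam);K=np.array(c['K'],float);R=cv2.Rodrigues(np.array(c['rvec'],float))[0];t=np.array(c['tvec'],float).ravel()
    x=(rc[1]-K[0,2])/K[0,0];y=(rc[0]-K[1,2])/K[1,1]
    if cam=='wrist':
        r=np.hypot(x,y);d=np.array([x/r*np.sin(r),y/r*np.sin(r),np.cos(r)]) if r>1e-9 else np.array([0,0,1.])
    else: d=np.array([x,y,1.])
    return -R.T@t,R.T@d
def atz(cam,rc,z):
    o,d=ray(cam,rc);return o+d*(z-o[2])/d[2]
def proj(cam,P):
    c=ctrl.calibration(cam);K=np.array(c['K'],float);R=cv2.Rodrigues(np.array(c['rvec'],float))[0]
    p=R@np.array(P,float)+np.array(c['tvec'],float).ravel()
    if cam=='wrist':
        a=np.arctan2(np.hypot(p[0],p[1]),p[2]);n=max(np.hypot(p[0],p[1]),1e-9);x,y=p[0]/n*a,p[1]/n*a
    else: x,y=p[0]/p[2],p[1]/p[2]
    return np.array([K[1,1]*y+K[1,2],K[0,0]*x+K[0,2]])
E
python3 - <<'E'
from h import *
np.set_printoptions(precision=3,suppress=True)
a=snap('top','top0.png');b=snap('scene','scene0.png')
for cam in('top','scene'):
    print(cam,'cam at',ray(cam,(192,256))[0])
    for l in['case','case_lid_hinge','lid_edge','holder','bottle0','brush0','brush0_tail']:
        for r in ctrl.place_of(cam,l): print(l,np.round(r['centre'],1),round(r['confidence'],2),atz(cam,r['centre'],{'case_lid_hinge':.0425,'brush0_tail':.007}.get(l,0))[:2])
s=ctrl.sense();print(s['clock'],s['position'],s['tool_rot'],s['opening'],s['contact_force'])
E
```

```text
pics
top cam at [ 0.396 -0.006  0.96 ]
case [217.8 164.8] 0.9 [0.455 0.218]
case_lid_hinge [220.4 130.7] 0.82 [0.444 0.294]
lid_edge [214.6  79.2] 0.85 [0.459 0.445]
lid_edge [196.2 217.9] 0.74 [0.515 0.078]
lid_edge [114.5 266.8] 0.59 [ 0.749 -0.052]
bottle0 [221.9 219.2] 0.78 [0.446 0.072]
bottle0 [141.7 223.4] 0.51 [0.668 0.067]
brush0 [191.7 329.2] 0.91 [ 0.533 -0.225]
brush0 [192.9 302.7] 0.9 [ 0.529 -0.152]
brush0 [168.2 272.9] 0.87 [ 0.596 -0.07 ]
brush0 [283.6 354.7] 0.77 [ 0.289 -0.29 ]
brush0_tail [276.3 382.8] 0.8 [ 0.309 -0.363]
brush0_tail [161.1 314.1] 0.7 [ 0.616 -0.183]
scene cam at [1.063 0.39  1.014]
case [239.7 341.3] 0.82 [0.464 0.219]
case [267.2 188. ] 0.38 [ 0.764 -0.062]
case_lid_hinge [243.3 373.6] 0.84 [0.451 0.298]
lid_edge [219.7 407.4] 0.7 [0.303 0.336]
holder [141.8 172.4] 0.69 [ 0.461 -0.394]
holder [200.8 130.2] 0.31 [ 0.702 -0.337]
bottle0 [226.7 288.9] 0.85 [0.511 0.082]
bottle0 [209.5 298.9] 0.73 [0.447 0.074]
bottle0 [267.6 251.3] 0.73 [0.67  0.071]
brush0 [183.7 201.5] 0.86 [ 0.536 -0.21 ]
brush0 [120.9 235. ] 0.83 [ 0.272 -0.289]
brush0 [218.7 228.2] 0.8 [ 0.587 -0.07 ]
brush0 [188.9 220.8] 0.62 [ 0.518 -0.151]
brush0 [200.6 131.5] 0.6 [ 0.699 -0.335]
brush0_tail [113.8 207. ] 0.86 [ 0.304 -0.381]
brush0_tail [204.1 191.9] 0.59 [ 0.611 -0.181]
0.8 [ 0.217 -0.559  0.188] [[ 0.932  0.361 -0.   ]
 [ 0.361 -0.932  0.   ]
 [ 0.    -0.    -1.   ]] 0.08790598551628444 [0.312 1.203 0.363]
```

```bash
python3 - <<'E'
import cv2
a=cv2.imread('pics/top0.png');cv2.imwrite('pics/top0b.png',cv2.resize(a,(800,600),interpolation=cv2.INTER_CUBIC))
a=cv2.imread('pics/scene0.png');cv2.imwrite('pics/scene0b.png',cv2.resize(a,(800,600),interpolation=cv2.INTER_CUBIC))
E
```

```text
(no output)
```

View pics/top0b.png

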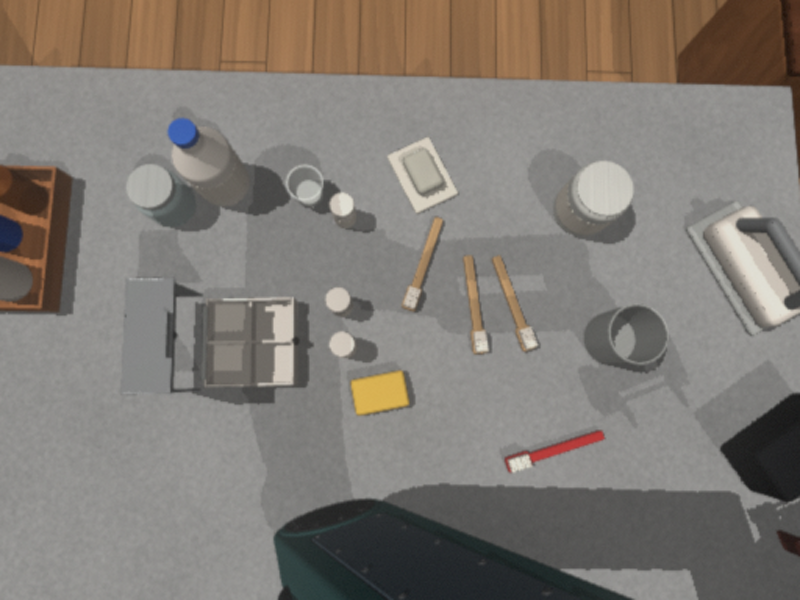

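View pics/scene0b.png

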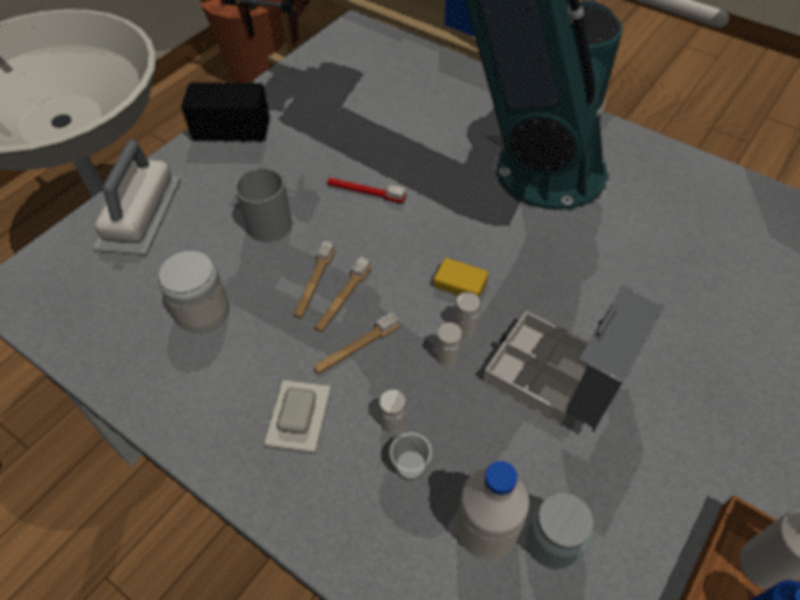

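The two pictures agree (800x600 px). There are three white-capped bottles, at top view (338,300), (342,345) and (343,207). Three wooden brushes lie at (475,305), (515,305) and (423,265). The holder is at (637,335), and the open case is at (250,342) with its lid to the left. The brush at (555,450) is the red look-alike and will not be touched.

```bash
cat >> h.py <<'E'
def bottles():
    """returns list of xy from top cap masks + scene place_of origins"""
    snap('top');out=[]
    T=[r for r in ctrl.cut_out('top','bottle0') if r['confidence']>.4]
    P=[atz('top',r['centre'],0)[:2] for r in ctrl.place_of('top','bottle0') if r['confidence']>.4]
    snap('scene')
    S=[atz('scene',r['centre'],0)[:2] for r in ctrl.place_of('scene','bottle0') if r['confidence']>.4]
    return [ (atz('top',r['centre'],.06)[:2],r['pixels'].sum()) for r in T],P,S
def brushes(cam='top'):
    snap(cam);o=[]
    for r in ctrl.cut_out(cam,'brush0'):
        m=r['pixels'].astype(np.uint8);n=m.sum()
        if n<20: continue
        pts=np.argwhere(m);W=np.array([atz(cam,p,.012)[:2] for p in pts])
        c=W.mean(0);v=np.linalg.svd(W-c,full_matrices=False)[2][0]
        s=(W-c)@v;w=np.abs((W-c)@[-v[1],v[0]])
        if w[s>np.percentile(s,75)].mean()<w[s<np.percentile(s,25)].mean(): v=-v;s=-s
        o.append((round(r['confidence'],2),c,np.degrees(np.arctan2(v[1],v[0])),c+v*s.max(),c+v*s.min(),s.max()-s.min()))
    return o
E
python3 - <<'E'
from h import *
np.set_printoptions(precision=3,suppress=True)
for x in bottles():
    print(*x,sep='\n');print()
for x in brushes():print(*x)
im=cv2.imread('pics/top0.png')
for l in('holder','soap','dosing_cup','sponge','powder_tin','case_lid_hinge','case'):
    for r in ctrl.cut_out('top',l)[:2]: 
        p=np.argwhere(r['pixels']);print(l,round(r['confidence'],2),r['centre'],p.min(0),p.max(0),atz('top',r['centre'],0)[:2])
for cc,n in((np.s_[160:280,60:220],'c1'),(np.s_[170:260,350:450],'c2')):
    a=im[cc];cv2.imwrite(f'pics/{n}.png',cv2.resize(a,None,fx=5,fy=5,interpolation=cv2.INTER_CUBIC))
E
```

```text
(array([0.446, 0.074]), np.int64(243))
(array([0.669, 0.067]), np.int64(272))
(array([0.515, 0.073]), np.int64(223))

[0.671 0.066]
[0.447 0.074]
[0.518 0.073]

[0.51  0.071]
[0.668 0.081]
[0.443 0.068]

0.87 [ 0.279 -0.281] 107.90455687655272 [ 0.255 -0.205] [ 0.308 -0.37 ] 0.1732736717795789
0.81 [ 0.516 -0.224] -159.28419289579458 [ 0.447 -0.25 ] [ 0.607 -0.189] 0.17062354893036524
0.8 [ 0.586 -0.062] 162.47405130766907 [ 0.512 -0.039] [ 0.676 -0.09 ] 0.17246431356710934
0.65 [ 0.514 -0.153] -172.43360563936793 [ 0.438 -0.163] [ 0.607 -0.141] 0.16957998315602124
soap 0.69 [113.4, 271.9] [ 87 250] [135 292] [ 0.752 -0.066]
dosing_cup 0.58 [117.9, 195.7] [105 183] [131 206] [0.734 0.146]
sponge 0.94 [253.1, 240.8] [238 225] [264 260] [0.364 0.013]
sponge 0.34 [215.7, 90.1] [178  63] [251 132] [0.457 0.416]
powder_tin 0.96 [125.3, 377.3] [103 355] [150 405] [ 0.725 -0.364]
case_lid_hinge 0.79 [216.0, 90.6] [178  63] [251 132] [0.456 0.415]
case_lid_hinge 0.55 [119.6, 199.2] [105 182] [131 207] [0.729 0.136]
case 0.83 [216.7, 115.0] [178  63] [251 190] [0.455 0.35 ]
```

View pics/c1.png

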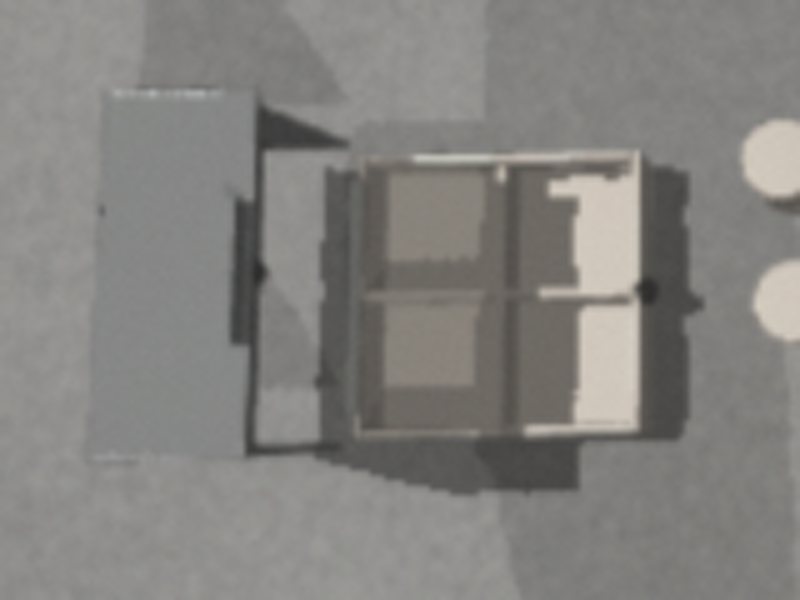

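View pics/c2.png

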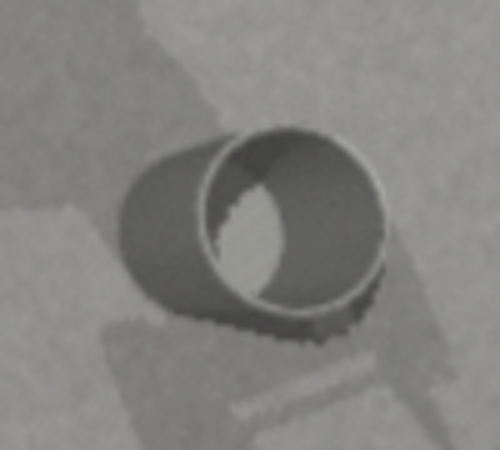

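Crop 1 shows the case rim corners at crop px (360,155), (641,152), (357,437) and (641,434), with the lid open to the left. Crop 2 shows the cup rim centred at crop px (293,221), which is full-image row 214.2, col 408.6.

```bash
cat >> h.py <<'E'
from scipy.spatial.transform import Rotation as Ro
import json
def yawR(deg,tilt=0):
    "tool down with tool x at yaw deg, then turn about tool y by tilt deg"
    a=np.radians(deg);x=np.array([np.cos(a),np.sin(a),0]);z=np.array([0,0,-1.])
    return np.c_[x,np.cross(z,x),z]@Ro.from_euler('y',tilt,degrees=True).as_matrix()
def mv(P,R=None):
    "shift and turn numbers from the present pose to P,R"
    s=ctrl.sense();T=np.array(s['tool_rot']);d=T.T@(np.array(P)-s['position'])/.25
    w=np.zeros(3) if R is None else Ro.from_matrix(T.T@R).as_rotvec()/np.radians(30)
    print(P,'->',np.round(d,3),np.round(w,3))
E
python3 - <<'E'
from h import *
np.set_printoptions(precision=4,suppress=True)
print('holder',atz('top',(214.2,408.6),.115))
C=[atz('top',(160+y/5-.4,60+x/5-.4),.042)[:2] for x,y in((360,155),(641,152),(357,437),(641,434))]
print('case',C,np.mean(C,0)); v=(C[0]+C[2]-C[1]-C[3]);print('yaw',np.degrees(np.arctan2(v[1],v[0])),np.linalg.norm(v)/2)
for l in('holder',): print([ (r['confidence'],atz('top',r['centre'],0)) for r in ctrl.place_of('top',l)],[ (r['confidence'],atz('scene',r['centre'],0)) for r in ctrl.place_of('scene',l)])
t=np.array([.607,-.189]);u=np.array([np.cos(np.radians(-159.3)),np.sin(np.radians(-159.3))])
g=t+.108*u;print(g)
mv([*g,.12],yawR(20.7));mv([*g,.004],yawR(20.7))
E
```

```text
holder [ 0.4659 -0.3899  0.115 ]
case [array([0.5206, 0.2967]), array([0.5249, 0.1525]), array([0.3769, 0.2892]), array([0.3805, 0.1466])] [0.4507 0.2213]
yaw 91.57425609417156 0.14347546984556728
[(0.77, array([ 0.4659, -0.3942,  0.    ]))] [(0.9, array([ 0.4692, -0.3854,  0.    ])), (0.41, array([0.4305, 0.2953, 0.    ]))]
[ 0.506  -0.2272]
[np.float64(0.5059720446703743), np.float64(-0.22717528312815977), 0.12] -> [ 1.559 -0.821  0.273] [-0.    -0.     0.016]
[np.float64(0.5059720446703743), np.float64(-0.22717528312815977), 0.004] -> [ 1.559 -0.821  0.737] [-0.    -0.     0.016]
```

Call:
carry_out --plan '[[[0.25,-0.13,0,0,0,0,0.6],[0.5,-0.26,0,0,0,0.016,0.6],[0.7,-0.4,0,0,0,0.016,0.6],[0.9,-0.5,0,0,0,0.016,0.6],[1,-0.6,0,0,0,0.016,0.6],[1,-0.7,0,0,0,0.016,0.6],[1,-0.8,0,0,0,0.016,0.6],[1,-0.821,0,0,0,0.016,0.6],[1,-0.821,0,0,0,0.016,0.6]]]' --grip_force 20

```text
clock: 2.72
position: [0.3761, -0.2783, 0.1887]
tool_rot: [[0.935, 0.354, 0.001], [0.354, -0.935, -0.001], [0.0, 0.001, -1.0]]
contact_force: [-0.6, 0.9, 0.6]
opening: 0.0528
grasp_force: 0.0
```

Call:
carry_out --plan '[[[0.2,0,0.1,0,0,0,0.6],[0.4,0,0.25,0,0,0,0.6],[0.559,0,0.4,0,0,0,0.6],[0.559,0,0.6,0,0,0,0.6],[0.559,0,0.69,0,0,0,0.6],[0.559,0,0.735,0,0,0,0.6],[0.559,0,0.735,0,0,0,0.6],[0.559,0,0.735,0,0,0,0.6]]]'

```text
clock: 3.72
position: [0.5074, -0.2292, 0.0056]
tool_rot: [[0.936, 0.353, 0.002], [0.353, -0.936, -0.001], [0.001, 0.002, -1.0]]
contact_force: [-0.3, -0.1, 0.9]
opening: 0.0525
grasp_force: 0.0
```

```bash
python3 - <<'E'
from h import *
s=ctrl.sense();print(s['clock'],s['position'],s['q'],s['contact_force'])
print(proj('wrist',[*s['position']]))
a=snap('wrist');cv2.imwrite('pics/w1.png',a[:,:,::-1])
E
```

```text
3.725 [ 0.5074463  -0.22920759  0.00564306] [-5.48372332e-01  5.23959063e-01  1.78318537e+00  1.02072215e-04
  8.32347751e-01  6.61471181e-01] [-0.31926473 -0.10190434  0.85504677]
[220.40056273 253.59545029]
```

View pics/w1.png

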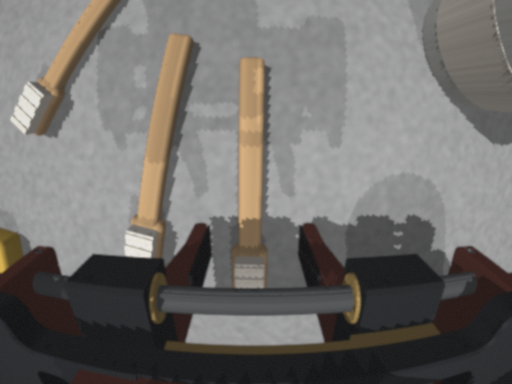

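The wrist view shows the handle (col 252, rows 60–250) centred between the fingers just behind the head. I'll grip it, lift and start tilting.

Call:
carry_out --plan '[[[0,0,0,0,0,0,0],[0,0,0,0,0,0,0],[0,0,0,0,0,0,0],[0,0,0,0,0,0,0],[0,0,-0.15,0,0,0,0],[0,0,-0.35,0,0,0,0],[0,0,-0.55,0,0,0,0],[0,0,-0.75,0,0,0,0],[0,0,-0.85,0,-0.3,0,0],[0,0,-0.9,0,-0.6,0,0],[0,0,-0.9,0,-1,0,0],[0,0,-0.9,0,-1,0,0]]]'

```text
clock: 5.28
position: [0.5077, -0.2267, 0.2265]
tool_rot: [[0.807, 0.357, -0.471], [0.31, -0.934, -0.177], [-0.503, -0.003, -0.864]]
contact_force: [-0.3, 0.6, -0.6]
opening: 0.0007
grasp_force: 0.0
```

Call:
carry_out --plan '[[[0,0,0,0,-0.3,0,0],[0,0,0,0,-0.6,0,0],[0,0,0,0,-1,0,0],[0,0,0,0,-1,0,0],[0,0,0,0,-1,0,0]]]'

```text
clock: 5.9
position: [0.5061, -0.2288, 0.2299]
tool_rot: [[0.47, 0.353, -0.809], [0.178, -0.936, -0.305], [-0.865, -0.0, -0.503]]
contact_force: [-1.4, -0.6, 1.9]
opening: 0.0003
grasp_force: 0.0
```

```bash
python3 - <<'E'
from h import *
np.set_printoptions(precision=3,suppress=True)
s=ctrl.sense();print(s['clock'],s['position'],s['tool_rot'],s['q'],s['opening'],s['grasp_force'])
E
```

```text
5.9 [ 0.506 -0.229  0.23 ] [[ 0.47   0.353 -0.809]
 [ 0.178 -0.936 -0.305]
 [-0.865 -0.    -0.503]] [-0.202  0.854  1.    -0.591  2.167  0.903] 0.0003228645294490976 0.0
```

```bash
cat > kin.py <<'E'
import numpy as np
from scipy.optimize import least_squares
from scipy.spatial.transform import Rotation as Ro
lo=np.array([-2.97,-1.01,.21,-.96,.2,-2.98]);hi=np.array([2.97,2.36,2.38,4.11,2.71,2.98])
def fk(q,p):
    a1,d1,L2,L3,Lt,o=p
    rz=lambda a:Ro.from_euler('z',a);ry=lambda a:Ro.from_euler('y',a)
    R=rz(q[0]);P=R.apply([a1,0,d1]);R=R*ry(q[1]);P=P+R.apply([0,0,L2]);R=R*ry(q[2]);P=P+R.apply([o,0,L3])
    R=R*rz(q[3])*ry(q[4]);R=R*rz(q[5]-np.pi/2);P=P+R.apply([0,0,Lt]);return P,R.as_matrix()
S=[([-1.316,.359,1.51,0,1.272,-.115],[.217,-.559,.188],None),
([-.548,.524,1.783,0,.832,.661],[.5074,-.2292,.0056],None),
([-.202,.854,1.0,-.591,2.167,.903],[.506,-.229,.230],[[.47,.353,-.809],[.178,-.936,-.305],[-.865,0,-.503]])]
def fit():
    def f(p):
        e=[]
        for q,P,R in S:
            a,b=fk(q,p);e+=list(a-P)
        return e+list(1e-3*(p-[.05,.4,.4,.4,.25,0]))
    r=least_squares(f,[.05,.4,.4,.4,.25,0]);return r.x,r.fun
p0,_=fit()
def ik(P,R,q0):
    def f(q):
        a,b=fk(q,p0);return np.r_[(a-P)*10,(b-R).ravel()]
    r=least_squares(f,np.clip(q0,lo+1e-3,hi-1e-3),bounds=(lo,hi));return r.x,np.abs(r.fun).max()
E
python3 - <<'E'
from h import *; import kin
np.set_printoptions(precision=3,suppress=True)
p,r=kin.fit();print(p,np.abs(r[:9]).max());print(kin.fk(kin.S[2][0],p)[1])
for x in brushes():print(*x)
P=np.array([.4665,-.39,.18])
for tilt in(60,75,90):
  for H in(-160,-140,-120,-100,-80,0,20,50,80,110,130):
    best=None
    for q40,q60 in((-.5,0),(1.5,0),(1.5,-2),(1.5,2),(3,0),(-.5,2),(-.5,-2)):
      for sgn in(0,180):
        q,e=kin.ik(P,yawR(H+sgn,tilt if sgn==0 else -tilt),[-.7,.8,1.2,q40,1.5,q60])
        if e<.02 and (best is None or abs(q[5])<abs(best[0][5])): best=(q,sgn)
    print(tilt,H,*(best or ['none']))
E
```

```text
[0.072 0.266 0.345 0.424 0.266 0.01 ] 0.06687355992258046
[[-0.47  -0.353 -0.809]
 [-0.178  0.936 -0.305]
 [ 0.864  0.    -0.503]]
0.83 [ 0.277 -0.275] 107.47680445381204 [ 0.254 -0.202] [ 0.307 -0.368] 0.17410130216947456
60 -160 [-0.427  0.958  0.952 -0.731  2.     0.757] 0
60 -140 [-0.359  0.773  1.264 -0.869  1.727  0.663] 0
60 -120 none
60 -100 none
60 -80 none
60 0 [-1.027  0.216  2.082  1.469  0.841 -0.539] 180
60 20 [-1.081  0.396  1.844  1.216  1.154 -0.555] 180
60 50 [-1.059  0.677  1.419  0.945  1.585 -0.627] 180
60 80 [-0.966  0.956  0.955  0.732  1.997 -0.756] 180
60 110 [-0.839  1.229  0.479  0.491  2.385 -1.001] 180
60 130 [-0.745  1.378  0.21   0.211  2.582 -1.326] 180
75 -160 [-0.403  1.111  0.847 -0.916  2.16   0.707] 0
75 -140 none
75 -120 none
75 -100 none
75 -80 none
75 0 [-1.078  0.35   2.13   1.803  1.065 -0.903] 180
75 20 [-1.131  0.524  1.861  1.452  1.32  -0.787] 180
75 50 [-1.097  0.807  1.386  1.122  1.726 -0.71 ] 180
75 80 [-0.99   1.109  0.851  0.918  2.156 -0.706] 180
75 110 none
75 130 none
90 -160 none
90 -140 none
90 -120 none
90 -100 none
90 -80 none
90 0 [-1.097  0.546  2.114  1.997  1.358 -1.135] 180
90 20 [-1.149  0.688  1.838  1.631  1.529 -0.956] 180
90 50 [-1.11   0.945  1.346  1.29   1.876 -0.764] 180
90 80 [-0.999  1.248  0.776  1.129  2.291 -0.622] 180
90 110 none
90 130 none
```

Call:
carry_out --plan '[[[0,0,0,0,0.33,0,0.6],[0,0,0,0,0.66,0,0.6],[0,0,0,0,1,0,0.6],[0,0,0,0,1,0,0.6]]]'

```text
clock: 6.5
position: [0.5057, -0.23, 0.236]
tool_rot: [[0.817, 0.35, -0.459], [0.302, -0.937, -0.178], [-0.492, 0.007, -0.871]]
contact_force: [-0.4, -0.2, 0.5]
opening: 0.0373
grasp_force: 0.0
```

Call:
carry_out --plan '[[[-0.1,0,0,0,0.33,0,0.6],[-0.2,0,0,0,0.66,0,0.6],[-0.3,0,0,0,1,0,0.6],[-0.3,0,0,0,1.0,0,0.6],[-0.3,0,0,0,1.0,0,0.6]]]'

```text
clock: 7.12
position: [0.4458, -0.2515, 0.2675]
tool_rot: [[0.936, 0.353, -0.001], [0.353, -0.936, -0.0], [-0.001, 0.0, -1.0]]
contact_force: [-0.2, -0.2, 0.2]
opening: 0.0528
grasp_force: 0.0
```

```bash
sed -i 's/q\[5\]-np.pi\/2/q[5]+np.pi\/2/; s/a1,d1,L2,L3,Lt,o=p/a1,d1,L2,L3,Lt,o,b1,bw=p/; s/P=R.apply(\[a1,0,d1\])/P=R.apply([a1,b1,d1])/; s/ry(q\[4\]);R=R\*rz/ry(q[4]);P=P+R.apply([0,bw,0]);R=R*rz/; s/\.25,0\]/.25,0,.03,.03]/g' kin.py
python3 - <<'E'
from h import *; import kin
np.set_printoptions(precision=3,suppress=True)
p,r=kin.fit();print(p,np.abs(r[:9]).max());print(kin.fk(kin.S[2][0],p)[1])
s=ctrl.sense();print(s['position'],s['clock']);print(kin.fk(s['q'],p)[0],s['tool_rot'])
for x in brushes('wrist'):print(*x)
snap('wrist','w2.png')
E
```

```text
[-0.001  0.264  0.613  0.433  0.416  0.112  0.07  -0.001] 0.00018963940276725544
[[ 0.47   0.353 -0.809]
 [ 0.178 -0.936 -0.305]
 [-0.864 -0.    -0.503]]
[ 0.446 -0.251  0.267] 7.125
[ 0.445 -0.251  0.267] [[ 0.936  0.353 -0.001]
 [ 0.353 -0.936 -0.   ]
 [-0.001  0.    -1.   ]]Traceback (most recent call last):
  File "<stdin>", line 5, in <module>
  File "h.py", line 36, in brushes
    pts=np.argwhere(m);W=np.array([atz(cam,p,.012)[:2] for p in pts])
                                   ~~~^^^^^^^^^^^^
  File "h.py", line 15, in atz
    o,d=ray(cam,rc);return o+d*(z-o[2])/d[2]
        ~~~^^^^^^^^
  File "h.py", line 8, in ray
    c=ctrl.calibration(cam);K=np.array(c['K'],float);R=cv2.Rodrigues(np.array(c['rvec'],float))[0];t=np.array(c['tvec'],float).ravel()
ValueError: time passes only in moves, steps and waits
```

```bash
cat >> h.py <<'E'
CAL={}
def snap(cam,name=None):
    CAL[cam]=ctrl.calibration(cam)
    im=ctrl.get_image(cam)
    if name: cv2.imwrite('pics/'+name,im[:,:,::-1])
    return im
def ray(cam,rc):
    if cam not in CAL: CAL[cam]=ctrl.calibration(cam)
    c=CAL[cam];K=np.array(c['K'],float);R=cv2.Rodrigues(np.array(c['rvec'],float))[0];t=np.array(c['tvec'],float).ravel()
    x=(rc[1]-K[0,2])/K[0,0];y=(rc[0]-K[1,2])/K[1,1]
    if cam=='wrist':
        r=np.hypot(x,y);d=np.array([x/r*np.sin(r),y/r*np.sin(r),np.cos(r)]) if r>1e-9 else np.array([0,0,1.])
    else: d=np.array([x,y,1.])
    return -R.T@t,R.T@d
E
python3 - <<'E'
from h import *
np.set_printoptions(precision=3,suppress=True)
for x in brushes('wrist'):print(*x)
snap('wrist','w2.png')
E
```

```text
0.97 [ 0.29  -0.301] 108.17410811972917 [ 0.268 -0.235] [ 0.311 -0.367] 0.1387561871491807
0.95 [ 0.578 -0.058] 160.84547282532193 [ 0.515 -0.036] [ 0.661 -0.087] 0.15515481044210971
0.83 [ 0.523 -0.221] -159.86718347179067 [ 0.449 -0.248] [ 0.61  -0.189] 0.1706862404612976
0.61 [ 0.518 -0.152] -172.25333373078422 [ 0.442 -0.163] [ 0.61 -0.14] 0.16995135822868615
```

View pics/w2.png

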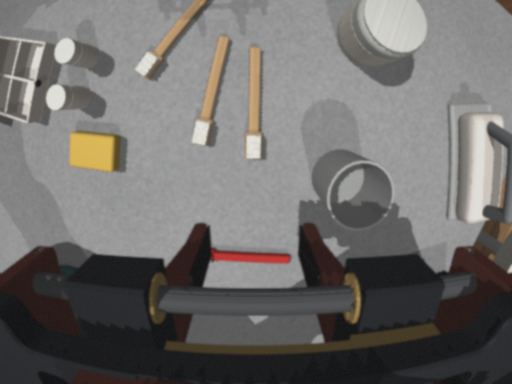

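Brush A has not moved; the pads were just too high on the 14 mm handle. I'll grip it at its 27 mm high head, wrist px (253,147).

Call:
carry_out --plan '[[[0.05,0,0.2,0,0,0,0.6],[0.097,-0.008,0.4,0,0,0.01,0.6],[0.097,-0.008,0.6,0,0,0.01,0.6],[0.097,-0.008,0.8,0,0,0.01,0.6],[0.097,-0.008,0.95,0,0,0.01,0.6],[0.097,-0.008,1.0,0,0,0.01,0.6],[0.097,-0.008,1.0,0,0,0.01,0.6]]]' --grip_force 25

```text
clock: 8.25
position: [0.4679, -0.2402, 0.0165]
tool_rot: [[0.937, 0.35, -0.001], [0.35, -0.937, 0.001], [-0.001, -0.001, -1.0]]
contact_force: [-0.3, 0.3, 0.4]
opening: 0.053
grasp_force: 0.0
```

Call:
carry_out --plan '[[[0,0,0.065,0,0,0,0.6],[0,0,0.065,0,0,0,0.6],[0,0,0.065,0,0,0,0.2],[0,0,0.065,0,0,0,0.1],[0,0,0.065,0,0,0,0],[0,0,0.065,0,0,0,0],[0,0,-0.1,0,0,0,0],[0,0,-0.3,0,0,0,0],[0,0,-0.5,0,0,0,0],[0,0,-0.7,0,0,0,0],[0,0,-0.85,0,0,0,0],[0,0,-0.9,0,0,0,0]]]'

```text
clock: 9.75
position: [0.4688, -0.2416, 0.2445]
tool_rot: [[0.937, 0.349, 0.004], [0.349, -0.937, -0.002], [0.003, 0.004, -1.0]]
contact_force: [0.2, -0.3, -0.1]
opening: 0.0004
grasp_force: 0.0
```

```bash
cat >> h.py <<'E'
import kin
H0=np.array([.4665,-.390])
def cup(Hdeg,tilt,tailz,off=-.02,sgn=-1,hold=.151,dz=.0045):
    "TCP pose with tail in cup; sgn=-1: tool x = -brush x"
    R=yawR(Hdeg+(180 if sgn<0 else 0),sgn*tilt)
    h=np.array([np.cos(np.radians(Hdeg)),np.sin(np.radians(Hdeg)),0])
    bx=np.cos(np.radians(tilt))*h+np.sin(np.radians(tilt))*np.array([0,0,1])
    tail=np.r_[H0,tailz]+off*h
    return tail+hold*bx+dz*R[:,2],R
E
python3 - <<'E'
from h import *
np.set_printoptions(precision=3,suppress=True)
s=ctrl.sense();print(s['position'],s['opening'],s['grasp_force'],s['q'])
for t in(60,66,72):
  for z in(.125,.03):
    for hd in (-160,-150,-170,-180):
      P,R=cup(hd,t,z);q,e=kin.ik(P,R,[-.4,1,1,-.7,2,.7]);print(t,z,hd,P,q,round(e,4))
P,R=cup(-160,65,.135);mv(P,R)
P,R=cup(-160,30,.14);mv(P,R)
snap('wrist','w3.png')
E
```

```text
[ 0.469 -0.242  0.245] 0.00036143744218233246 0.0 [-0.607  0.202  1.591  0.     1.344  0.608]
60 0.125 -160 [ 0.411 -0.41   0.254] [-0.452  0.768  1.129 -0.751  1.994  0.728] 0.0
60 0.125 -150 [ 0.415 -0.42   0.254] [-0.409  0.718  1.236 -0.814  1.867  0.678] 0.0
60 0.125 -170 [ 0.408 -0.4    0.254] [-0.5    0.813  1.031 -0.683  2.114  0.793] 0.0
60 0.125 -180 [ 0.407 -0.39   0.254] [-0.55   0.854  0.944 -0.607  2.223  0.874] 0.0
60 0.03 -160 [ 0.411 -0.41   0.159] [-0.452  0.863  1.181 -0.713  1.884  0.834] 0.0
60 0.03 -150 [ 0.415 -0.42   0.159] [-0.409  0.819  1.288 -0.787  1.761  0.791] 0.0
60 0.03 -170 [ 0.408 -0.4    0.159] [-0.5    0.904  1.084 -0.637  2.     0.892] 0.0
60 0.03 -180 [ 0.407 -0.39   0.159] [-0.55   0.94   0.999 -0.554  2.105  0.968] 0.0
66 0.125 -160 [ 0.424 -0.406  0.261] [-0.423  0.832  1.072 -0.817  2.078  0.717] 0.0
66 0.125 -150 [ 0.427 -0.413  0.261] [-0.374  0.778  1.191 -0.875  1.946  0.685] 0.0
66 0.125 -170 [ 0.422 -0.398  0.261] [-0.475  0.882  0.961 -0.755  2.203  0.763] 0.0
66 0.125 -180 [ 0.421 -0.39   0.261] [-0.531  0.927  0.861 -0.684  2.321  0
[... 465 characters left out ...]
7] [-0.345  0.841  1.148 -0.939  2.022  0.684] 0.0
72 0.125 -170 [ 0.436 -0.395  0.267] [-0.455  0.952  0.893 -0.836  2.287  0.721] 0.0
72 0.125 -180 [ 0.436 -0.39   0.267] [-0.514  1.001  0.78  -0.778  2.412  0.765] 0.0
72 0.03 -160 [ 0.437 -0.401  0.172] [-0.398  0.997  1.047 -0.828  2.072  0.81 ] 0.0
72 0.03 -150 [ 0.44  -0.405  0.172] [-0.345  0.947  1.177 -0.892  1.939  0.801] 0.0
72 0.03 -170 [ 0.436 -0.395  0.172] [-0.455  1.046  0.924 -0.764  2.2    0.836] 0.0
72 0.03 -180 [ 0.436 -0.39   0.172] [-0.514  1.091  0.813 -0.693  2.321  0.883] 0.0
[ 0.421 -0.406  0.27 ] -> [-0.407  0.552 -0.101] [ 0.014 -2.172  0.008]
[ 0.36  -0.429  0.212] -> [-0.668  0.55   0.132] [ 0.01  -1.005  0.012]
```

View pics/w3.png

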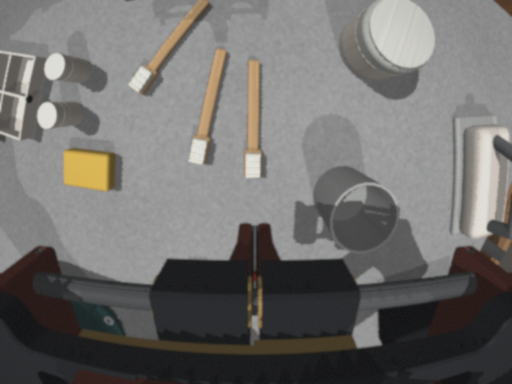

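The brush is still in place: the fingers close at about 60 mm/s, so I lifted too early. I'll retry with a longer close.

Call:
carry_out --plan '[[[0,0,0.25,0,0,0,0.5],[0,0,0.5,0,0,0,0.5],[0,0,0.75,0,0,0,0.5],[0,0,0.9,0,0,0,0.5],[0,0,0.97,0,0,0,0.5],[0,0,0.97,0,0,0,0.5],[0,0,0.97,0,0,0,0],[0,0,0.97,0,0,0,0],[0,0,0.97,0,0,0,0],[0,0,0.97,0,0,0,0],[0,0,0.97,0,0,0,0],[0,0,0.97,0,0,0,0],[0,0,0.97,0,0,0,0],[0,0,0.8,0,0,0,0],[0,0,0.6,0,0,0,0],[0,0,0.4,0,0,0,0],[0,0,0.2,0,0,0,0],[0,0,0,0,0,0,0],[0,0,0,0,0,0,0]]]' --grip_force 25

```text
clock: 12.18
position: [0.4702, -0.2425, 0.2464]
tool_rot: [[0.937, 0.349, 0.007], [0.349, -0.937, -0.005], [0.005, 0.007, -1.0]]
contact_force: [-0.6, 0.8, -0.8]
opening: 0.0003
grasp_force: 0.0
```

Call:
carry_out --plan '[[[0,0,0.25,0,0,0,0.5],[0,0,0.5,0,0,0,0.5],[0,0,0.75,0,0,0,0.5],[0,0,0.9,0,0,0,0.5],[0,0,0.975,0,0,0,0.5],[0,0,0.975,0,0,0,0.5],[0,0,0.975,0,0,0,0],[0,0,0.975,0,0,0,0],[0,0,0.975,0,0,0,0],[0,0,0.975,0,0,0,0],[0,0,0.975,0,0,0,0],[0,0,0.975,0,0,0,0],[0,0,0.975,0,0,0,0]]]' --grip_force 25

```text
clock: 13.8
position: [0.4677, -0.2407, -0.0017]
tool_rot: [[0.937, 0.349, -0.0], [0.349, -0.937, 0.0], [-0.0, -0.0, -1.0]]
contact_force: [0.1, -0.1, 0.8]
opening: 0.0002
grasp_force: 0.0
```

```bash
python3 - <<'E'
from h import *
np.set_printoptions(precision=4,suppress=True)
s=ctrl.sense();print(s['position'],s['opening'],s['grasp_force'],proj('wrist',s['position']),proj('wrist',s['position']+[0,0,.019]))
snap('wrist','w4.png')
for r in ctrl.cut_out('wrist','brush0'): p=np.argwhere(r['pixels']);print(r['confidence'],r['centre'],p.min(0),p.max(0))
E
```

```text
[ 0.4677 -0.2407 -0.0017] 0.000178499208744271 0.0 [220.3593 253.6227] [230.8706 253.5445]
0.95 [122.5, 254.6] [  0 234] [237 273]
0.91 [44.1, 42.3] [0 6] [83 83]
0.58 [127.3, 153.0] [  0 114] [230 190]
0.51 [22.3, 482.7] [  0 430] [ 58 511]
```

View pics/w4.png

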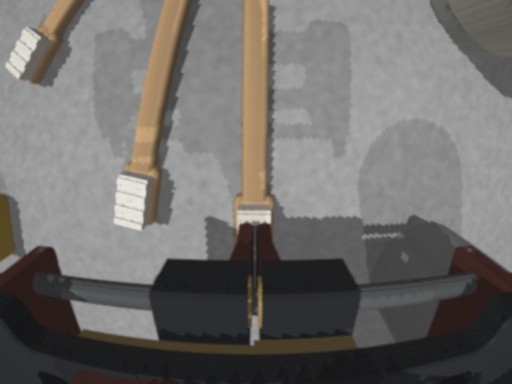

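```bash
python3 - <<'E'
from h import *
np.set_printoptions(precision=4,suppress=True)
snap('wrist')
print(ray('wrist',(197,254))[0])
for rc,z in(((197,254),.014),((206,254),.027),((222,254),.027),((0,257),.014),((197,236),.014),((197,272),.014)): print(rc,atz('wrist',rc,z))
snap('scene','s2.png');snap('top')
for r in ctrl.place_of('scene','brush0'):print(r['confidence'],atz('scene',r['centre'],0))
for P in([.4677,-.2407,0],): print(proj('scene',P))
im=cv2.imread('pics/s2.png')
p=proj('scene',[.4677,-.2407,0]).astype(int);c=im[p[0]-60:p[0]+60,p[1]-80:p[1]+80];cv2.imwrite('pics/s2c.png',cv2.resize(c,None,fx=5,fy=5,interpolation=cv2.INTER_CUBIC))
E
```

```text
[ 0.5391 -0.2148  0.1952]
(197, 254) [ 0.4884 -0.2334  0.014 ]
(206, 254) [ 0.4868 -0.234   0.027 ]
(222, 254) [ 0.4772 -0.2375  0.027 ]
(0, 257) [ 0.6061 -0.1914  0.014 ]
(197, 236) [ 0.4844 -0.2226  0.014 ]
(197, 272) [ 0.4924 -0.2441  0.014 ]
0.8 [ 0.5341 -0.2186  0.    ]
0.72 [ 0.5944 -0.0729  0.    ]
0.72 [ 0.5267 -0.1453  0.    ]
0.65 [ 0.7601 -0.0658  0.    ]
0.64 [ 0.2788 -0.2996  0.    ]
[164.5362 208.1945]
```

View pics/s2c.png

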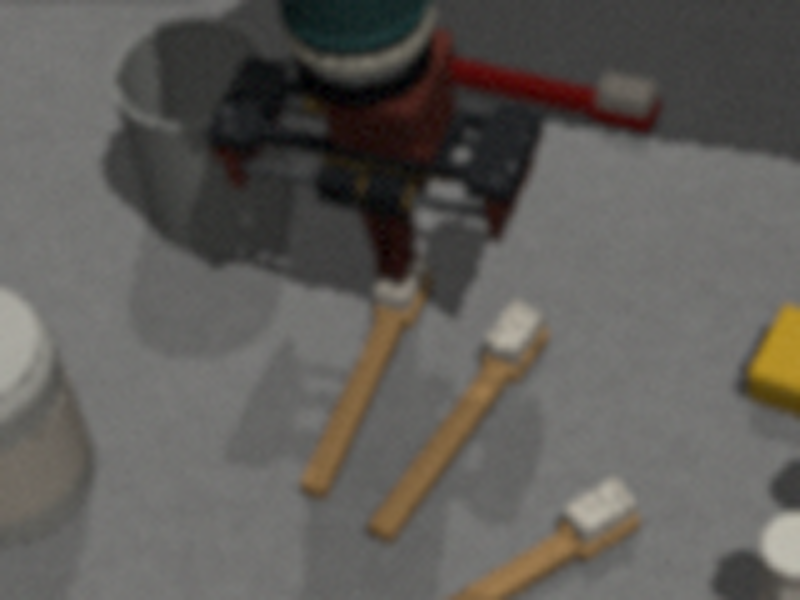

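Call:
carry_out --plan '[[[0,0,0,0,0,0,0.5],[0,0,0,0,0,0,0.5],[0,0,0,0,0,0,0.5],[0,0,0,0,0,0,0.5],[0,0,0,0,0,0,0.5],[0,0,0,0,0,0,0.5],[0,0,0.01,0,0,0,0.5],[0,0,0.01,0,0,0,0.5]]]'

```text
clock: 15.1
position: [0.4675, -0.2406, -0.0044]
tool_rot: [[0.937, 0.349, -0.0], [0.349, -0.937, 0.0], [-0.0, -0.0, -1.0]]
contact_force: [-0.8, 0.0, 0.6]
opening: 0.0442
grasp_force: 0.0
```

```bash
python3 - <<'E'
from h import *
np.set_printoptions(precision=4,suppress=True)
s=ctrl.sense();print(s['position'],s['opening'],s['grasp_force'],s['contact_force'])
snap('wrist','w5.png');im=cv2.imread('pics/w5.png')[120:280,150:360];cv2.imwrite('pics/w5c.png',cv2.resize(im,None,fx=3.5,fy=3.5,interpolation=cv2.INTER_CUBIC))
E
```

```text
[ 0.4675 -0.2406 -0.0044] 0.04423745578029156 0.0 [-0.7674  0.0321  0.5525]
```

View pics/w5c.png

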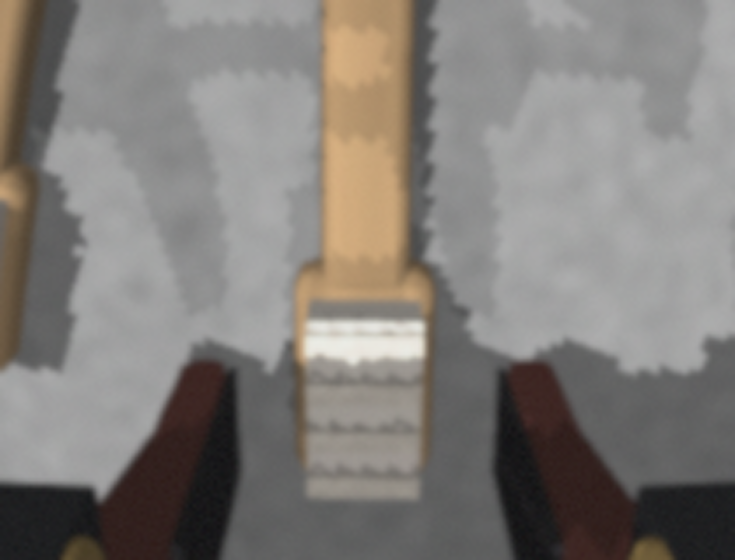

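```bash
python3 - <<'E'
from h import *
np.set_printoptions(precision=2,suppress=True)
s=ctrl.sense();T=np.array(s['tool_rot']);
for z in(-.0044,.01,.02,.03,.04):
    P=np.array(s['position']);P[2]=z
    a,b=[proj('wrist',P+k*.022*T[:,1]) for k in(-1,1)];print(z,a,b)
# brush head corners for check
for z in(0,.014,.027):print('head end centre',z,proj('wrist',[.449,-.248,z]))
E
```

```text
-0.0044 [220.21 222.69] [220.27 284.5 ]
0.01 [227.95 220.53] [228.02 286.54]
0.02 [233.97 218.85] [234.04 288.11]
0.03 [240.59 217.02] [240.67 289.84]
0.04 [247.9 215. ] [248.   291.73]
head end centre 0 [248.28 254.15]
head end centre 0.014 [257.43 254.13]
head end centre 0.027 [266.99 254.1 ]
```

Call:
carry_out --plan '[[[0,0,0.016,0,0,0,0.5],[0,0,0.032,0,0,0,0.5],[0,0,0.048,0,0,0,0.5],[0,0,0.048,0,0,0,0.5]]]'

```text
clock: 15.65
position: [0.4673, -0.2405, -0.0166]
tool_rot: [[0.937, 0.349, -0.001], [0.349, -0.937, 0.001], [-0.001, -0.001, -1.0]]
contact_force: [-0.2, -0.5, -0.2]
opening: 0.0442
grasp_force: 0.0
```

```bash
python3 - <<'E'
from h import *
s=ctrl.sense();print(ctrl.grip_point_offset,s['position'],s['contact_force'],s['opening'])
snap('wrist','w6.png');im=cv2.imread('pics/w6.png')[120:280,150:360];cv2.imwrite('pics/w6c.png',cv2.resize(im,None,fx=3.5,fy=3.5,interpolation=cv2.INTER_CUBIC))
E
```

```text
0.0187 [ 0.46734895 -0.24052582 -0.01659785] [-0.2032466  -0.50553526 -0.18824469] 0.04417507944483548
```

View pics/w6c.png

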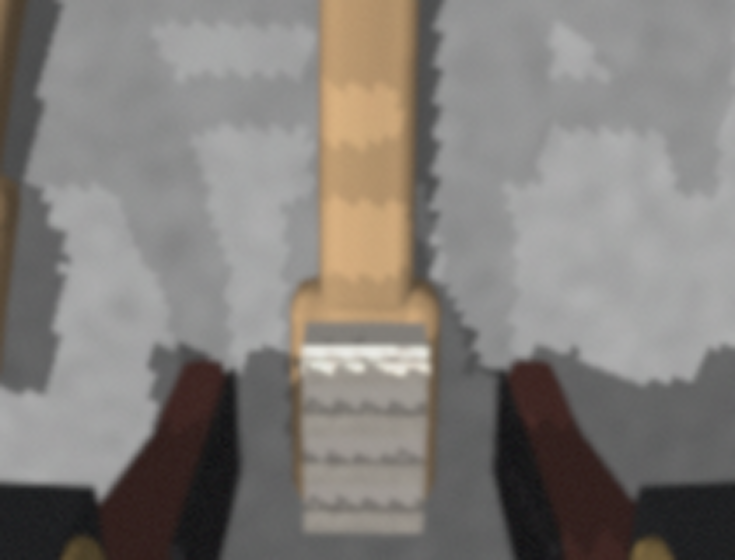

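```bash
python3 - <<'E'
from h import *
np.set_printoptions(precision=1,suppress=True)
s=ctrl.sense();T=np.array(s['tool_rot']);P=np.array(s['position'])
for d in(0,.01,.02,.03,.04):
    print(d,*[proj('wrist',P+T@[x,k*.022,-d]) for x in(0,.01) for k in(-1,1)])
E
```

```text
0 [220.2 222.7] [220.3 284.6] [206.9 222.3] [207. 285.]
0.01 [225.5 221.3] [225.6 286. ] [211.6 220.7] [211.7 286.5]
0.02 [231.3 219.7] [231.3 287.5] [216.9 219.1] [216.9 288.1]
0.03 [237.6 217.9] [237.7 289.2] [222.6 217.2] [222.7 289.8]
0.04 [244.6 216. ] [244.7 291. ] [229.  215.2] [229.  291.8]
```

Call:
carry_out --plan '[[[0,0,0.012,0,0,0,0.5],[0,0,0.024,0,0,0,0.5],[0,0,0.024,0,0,0,0.5]]]'

```text
clock: 16.08
position: [0.4675, -0.2406, -0.0224]
tool_rot: [[0.937, 0.349, -0.0], [0.349, -0.937, 0.0], [-0.0, -0.001, -1.0]]
contact_force: [-0.2, 0.7, 0.1]
opening: 0.0437
grasp_force: 0.0
```

The fingertips sit about 33 mm behind the reported TCP, which explains the empty grasps. I'll descend with that offset.

Call:
carry_out --plan '[[[0,0,0.012,0,0,0,0.5],[0,0,0.024,0,0,0,0.5],[0,0,0.028,0,0,0,0.5],[0,0,0.028,0,0,0,0],[0,0,0.028,0,0,0,0],[0,0,0.028,0,0,0,0],[0,0,0.028,0,0,0,0],[0,0,0.028,0,0,0,0],[0,0,0.028,0,0,0,0]]]' --grip_force 25

```text
clock: 17.2
position: [0.4677, -0.2408, -0.0291]
tool_rot: [[0.937, 0.349, 0.0], [0.349, -0.937, 0.0], [0.0, -0.0, -1.0]]
contact_force: [1.0, 0.6, 1.0]
opening: 0.0259
grasp_force: 25.0
```

Call:
carry_out --plan '[[[0,0,-0.2,0,0,0,0],[0,0,-0.4,0,0,0,0],[0,0,-0.6,0,0,0,0],[0,0,-0.8,0,0,0,0],[0,0,-1,0,-0.3,0,0],[0,0,-1,0,-0.6,0,0],[0,0,-1,0,-1,0,0],[0,0,-1,0,-1,0,0],[0,0,-1,0,-1,0,0]]]'

```text
clock: 18.32
position: [0.4674, -0.2405, 0.2201]
tool_rot: [[0.811, 0.349, -0.468], [0.303, -0.937, -0.173], [-0.5, -0.001, -0.866]]
contact_force: [0.1, -0.4, 0.1]
opening: 0.0256
grasp_force: 25.0
```

```bash
python3 - <<'E'
from h import *
np.set_printoptions(precision=3,suppress=True)
s=ctrl.sense();print(s['position'],s['opening'],s['grasp_force'],s['q'])
q=s['q']
for t,z in((30,.15),(50,.15),(66,.15),(66,.03),(75,.15),(75,.03)):
      P,R=cup(-160,t,z,dz=.036);q,e=kin.ik(P,R,q);print(t,z,P,q,round(e,4));mv(P,R)
E
```

```text
[ 0.467 -0.24   0.22 ] 0.025571890519173746 24.997117817401886 [-0.35   0.497  1.342 -0.333  1.708  0.886]
30 0.15 [ 0.345 -0.434  0.194] [-0.697  0.476  1.448 -0.448  1.506  0.621] 0.0
[ 0.345 -0.434  0.194] -> [-0.579  0.555  0.452] [ 0.005 -0.001  0.014]
50 0.15 [ 0.368 -0.426  0.243] [-0.537  0.637  1.269 -0.659  1.82   0.716] 0.0
[ 0.368 -0.426  0.243] -> [-0.592  0.556  0.237] [ 0.008 -0.668  0.013]
66 0.15 [ 0.397 -0.415  0.273] [-0.448  0.79   1.131 -0.827  2.049  0.713] 0.0
[ 0.397 -0.415  0.273] -> [-0.548  0.556  0.07 ] [ 0.009 -1.201  0.012]
66 0.03 [ 0.397 -0.415  0.153] [-0.448  0.917  1.184 -0.77   1.923  0.853] 0.0
[ 0.397 -0.415  0.153] -> [-0.308  0.557  0.485] [ 0.009 -1.201  0.012]
75 0.15 [ 0.416 -0.408  0.287] [-0.412  0.882  1.059 -0.932  2.164  0.684] 0.0
[ 0.416 -0.408  0.287] -> [-0.504  0.557 -0.017] [ 0.01  -1.501  0.012]
75 0.03 [ 0.416 -0.408  0.167] [-0.412  1.012  1.091 -0.856  2.062  0.831] 0.0
[ 0.416 -0.408  0.167] -> [-0.264  0.558  0.399] [ 0.01  -1.501  0.012]
```

Call:
carry_out --plan '[[[-0.1,0.1,0,0,-0.2,0,0],[-0.2,0.2,0.03,0,-0.45,0,0],[-0.3,0.3,0.06,0,-0.7,0,0],[-0.4,0.4,0.1,0.01,-0.9,0.013,0],[-0.5,0.5,0.12,0.01,-1,0.013,0],[-0.56,0.556,0.13,0.01,-1,0.013,0],[-0.56,0.556,0.13,0.01,-1,0.013,0],[-0.56,0.556,0.13,0.01,-1,0.013,0]]]'

```text
clock: 19.32
position: [0.3872, -0.4185, 0.2636]
tool_rot: [[0.473, 0.34, -0.813], [0.169, -0.94, -0.295], [-0.865, 0.002, -0.502]]
contact_force: [0.1, 0.0, -0.7]
opening: 0.0258
grasp_force: 25.0
```

```bash
python3 - <<'E'
from h import *
np.set_printoptions(precision=3,suppress=True)
s=ctrl.sense();print(s['position'],s['opening'],s['grasp_force'],s['q'])
for t,z in((70,.14),(70,.08),(70,.035)):
      P,R=cup(-160,t,z,dz=.036);mv(P,R)
snap('scene','s3.png')
print([(r['confidence'],r['centre']) for r in ctrl.place_of('scene','brush0_tail')],proj('scene',[*H0,.115]))
p=np.array([.4665,-.39,.115]);c=proj('scene',p).astype(int)
im=cv2.imread('pics/s3.png')[c[0]-75:c[0]+45,c[1]-80:c[1]+80];cv2.imwrite('pics/s3c.png',cv2.resize(im,None,fx=5,fy=5,interpolation=cv2.INTER_CUBIC))
E
```

```text
[ 0.387 -0.419  0.264] 0.02578374131004859 24.997138381004333 [-0.476  0.731  1.177 -0.759  1.97   0.723]
[ 0.405 -0.412  0.27 ] -> [ 0.017  0.001 -0.077] [-0.002 -0.339 -0.005]
[ 0.405 -0.412  0.21 ] -> [0.225 0.001 0.044] [-0.002 -0.339 -0.005]
[ 0.405 -0.412  0.165] -> [0.38  0.    0.134] [-0.002 -0.339 -0.005]
[(0.65, [118.0, 206.0]), (0.6, [113.0, 161.7]), (0.32, [297.3, 259.5])] [116.947 165.584]
```

View pics/s3c.png

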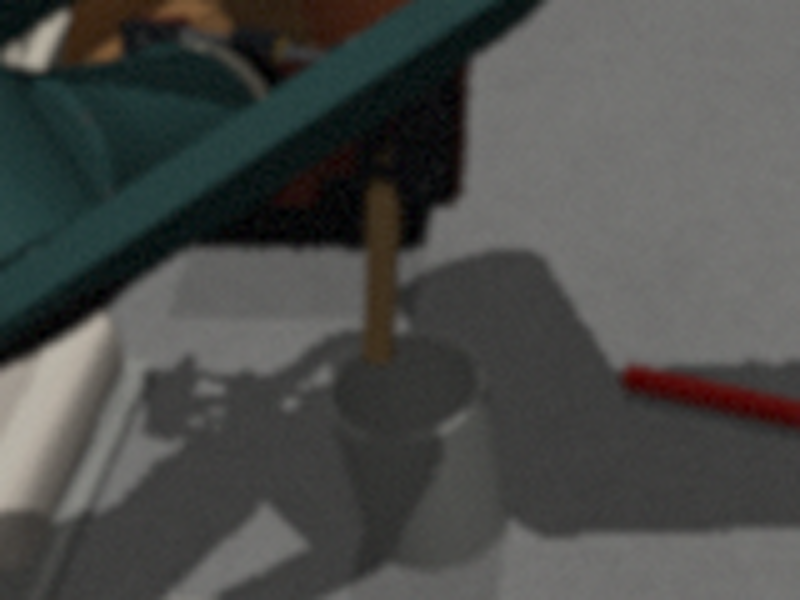

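```bash
python3 - <<'E'
from h import *
np.set_printoptions(precision=3,suppress=True)
s=ctrl.sense();T=np.array(s['tool_rot']);tail=s['position']-.036*T[:,2]+.151*T[:,0]
print(tail,proj('scene',tail),atz('scene',(113.,161.5),tail[2]))
E
```

```text
[ 0.488 -0.382  0.151] [113.329 160.194] [ 0.485 -0.38   0.151]
```

The tail is where the model predicts, so I'll lower it into the cup and release.

Call:
carry_out --plan '[[[0.017,0,-0.077,0,-0.2,0,0],[0.017,0,-0.077,0,-0.339,0,0],[0.12,0,-0.02,0,-0.339,0,0],[0.225,0,0.044,0,-0.339,0,0],[0.31,0,0.09,0,-0.339,0,0],[0.38,0,0.134,0,-0.339,0,0],[0.38,0,0.134,0,-0.339,0,0],[0.38,0,0.134,0,-0.339,0,0]]]'

```text
clock: 20.42
position: [0.4049, -0.4131, 0.1644]
tool_rot: [[0.32, 0.341, -0.884], [0.114, -0.94, -0.321], [-0.941, 0.002, -0.339]]
contact_force: [-0.4, -0.4, -0.3]
opening: 0.0263
grasp_force: 25.0
```

Call:
carry_out --plan '[[[0,0,0,0,0,0,0.6],[0,0,0,0,0,0,0.6],[0,0,0,0,0,0,0.6],[0,0,0,0,0,0,0.6],[0,0,-0.2,0,0,0,0.6],[0,0,-0.4,0,0,0,0.6],[-0.1,0,-0.45,0,0.3,0,0.6],[-0.3,0,-0.45,0,0.6,0,0.6],[-0.4,0,-0.45,0,1,0,0.6],[-0.4,0,-0.45,0,1,0,0.6]]]'

```text
clock: 21.68
position: [0.4722, -0.3901, 0.303]
tool_rot: [[0.727, 0.338, -0.597], [0.254, -0.941, -0.224], [-0.638, 0.011, -0.77]]
contact_force: [0.4, -0.8, -0.9]
opening: 0.0528
grasp_force: 0.0
```

```bash
python3 - <<'E'
from h import *
np.set_printoptions(precision=3,suppress=True)
s=ctrl.sense();print(s['position'],s['opening'],s['tool_rot'][:,2],s['q'])
snap('scene','s4.png')
for x in brushes('top'):print(*x)
c=proj('scene',[.4665,-.39,.115]).astype(int)
im=cv2.imread('pics/s4.png')[c[0]-75:c[0]+45,c[1]-80:c[1]+80];cv2.imwrite('pics/s4c.png',cv2.resize(im,None,fx=5,fy=5,interpolation=cv2.INTER_CUBIC))
E
```

```text
[ 0.472 -0.39   0.303] 0.05276649534857316 [-0.597 -0.224 -0.77 ] [-0.48   0.614  1.029 -0.536  1.95   0.664]
```

View pics/s4c.png

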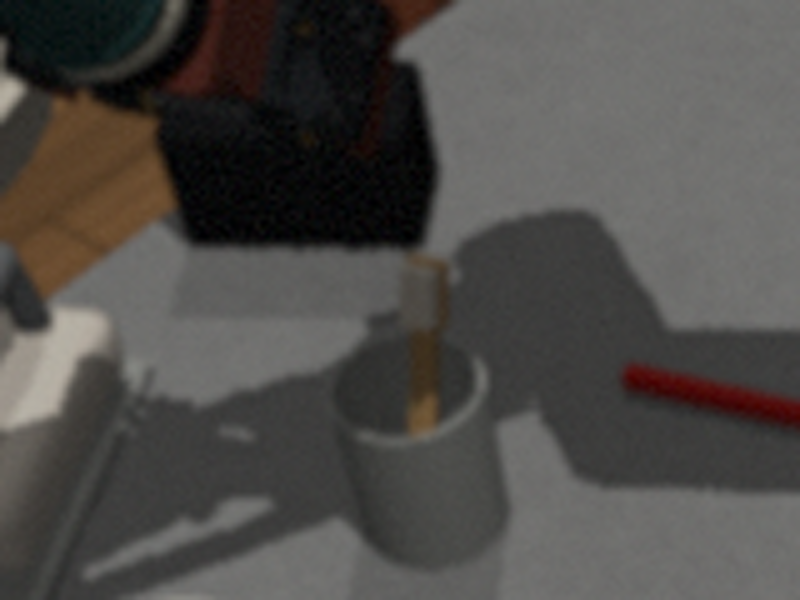

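The cup now holds brush A, head up (crop 425,290). Next is brush B.

```bash
python3 - <<'E'
from h import *
np.set_printoptions(precision=3,suppress=True)
mv([.463,-.16,.24],yawR(7.75)); mv([.42,-.25,.28],yawR(15,-15))
for cam,rc in(('scene',(100,170.6)),):print(atz(cam,rc,.16))
E
```

```text
[0.463, -0.16, 0.24] -> [ 0.356 -0.869 -0.01 ] [0.142 1.336 0.388]
[0.42, -0.25, 0.28] -> [ 0.035 -0.589  0.052] [0.076 0.841 0.146]
[ 0.436 -0.387  0.16 ]
```

Call:
carry_out --plan '[[[0,-0.15,0,0.02,0.25,0.04,0.5],[0.01,-0.3,0.02,0.04,0.5,0.08,0.5],[0.02,-0.45,0.04,0.06,0.75,0.12,0.5],[0.035,-0.589,0.052,0.076,0.841,0.146,0.5],[0.035,-0.589,0.052,0.076,0.841,0.146,0.5],[0.035,-0.589,0.052,0.076,0.841,0.146,0.5]]]'

```text
clock: 22.58
position: [0.4207, -0.2503, 0.2785]
tool_rot: [[0.932, 0.261, -0.252], [0.252, -0.965, -0.067], [-0.261, -0.001, -0.965]]
contact_force: [-0.1, -0.7, -0.4]
opening: 0.044
grasp_force: 0.0
```

```bash
cat >> h.py <<'E'
def heads(cam='wrist'):
    for c,m,a,he,te,L in brushes(cam):
        u=np.array([np.cos(np.radians(a)),np.sin(np.radians(a))]);print(cam,c,'ang %.1f'%a,'tail',te,'L %.3f'%L,'headc',te+.151*u,he-.021*u)
E
python3 - <<'E'
from h import *
np.set_printoptions(precision=3,suppress=True)
print(ctrl.sense()['position']);mv([.463,-.16,.2],yawR(7.75))
heads()
heads('top')
E
```

```text
[ 0.421 -0.25   0.279]
[0.463, -0.16, 0.2] -> [ 0.331 -0.304  0.236] [0.031 0.503 0.244]
wrist 0.89 ang 109.9 tail [ 0.313 -0.363] L 0.170 headc [ 0.261 -0.221] [ 0.262 -0.223]
wrist 0.8 ang -172.4 tail [ 0.574 -0.145] L 0.135 headc [ 0.424 -0.165] [ 0.46 -0.16]
wrist 0.71 ang 151.5 tail [ 0.561 -0.057] L 0.053 headc [0.429 0.015] [ 0.533 -0.042]
wrist 0.69 ang -136.2 tail [ 0.479 -0.391] L 0.182 headc [ 0.37  -0.495] [ 0.363 -0.502]
top 0.98 ang -172.6 tail [ 0.609 -0.141] L 0.172 headc [ 0.46  -0.161] [ 0.46 -0.16]
top 0.7 ang -112.8 tail [ 0.45  -0.432] L 0.069 headc [ 0.391 -0.571] [ 0.431 -0.476]
top 0.7 ang 162.1 tail [ 0.676 -0.091] L 0.171 headc [ 0.532 -0.044] [ 0.533 -0.045]
top 0.62 ang -172.5 tail [0.558 0.423] L 0.199 headc [0.408 0.404] [0.382 0.4  ]
top 0.23 ang 16.8 tail [0.657 0.07 ] L 0.062 headc [0.801 0.113] [0.696 0.082]
```

Call:
carry_out --plan '[[[0.1,-0.1,0.1,0.01,0.2,0.1,0.5],[0.2,-0.2,0.2,0.03,0.5,0.244,0.5],[0.324,-0.305,0.236,0.031,0.503,0.25,0.5],[0.324,-0.305,0.236,0.031,0.503,0.25,0.5],[0.324,-0.305,0.236,0.031,0.503,0.25,0.5]]]'

```text
clock: 23.4
position: [0.4624, -0.1613, 0.2025]
tool_rot: [[0.991, 0.131, 0.004], [0.131, -0.991, -0.002], [0.003, 0.003, -1.0]]
contact_force: [1.5, -0.1, -0.9]
opening: 0.0439
grasp_force: 0.0
```

Call:
carry_out --plan '[[[0,0,0.25,0,0,0,0.5],[0,0,0.5,0,0,0,0.5],[0,0,0.7,0,0,0,0.5],[0,0,0.85,0,0,0,0.5],[0,0,0.915,0,0,0,0.5],[0,0,0.915,0,0,0,0.5],[0,0,0.915,0,0,0,0],[0,0,0.915,0,0,0,0],[0,0,0.915,0,0,0,0],[0,0,0.915,0,0,0,0],[0,0,0.915,0,0,0,0],[0,0,0.7,0,0,0,0],[0,0,0.5,0,0,0,0],[0,0,0.3,0,0,0,0],[0,0,0.1,0,0,0,0],[0,0,-0.1,0,-0.3,0,0],[0,0,-0.1,0,-0.7,0,0],[0,0,-0.1,0,-1,0,0],[0,0,-0.1,0,-1,0,0]]]' --grip_force 25

```text
clock: 25.78
position: [0.4626, -0.1594, 0.2234]
tool_rot: [[0.857, 0.133, -0.498], [0.115, -0.991, -0.065], [-0.502, -0.001, -0.865]]
contact_force: [-0.1, -0.2, -1.3]
opening: 0.0254
grasp_force: 24.9
```

```bash
python3 - <<'E'
from h import *
np.set_printoptions(precision=3,suppress=True)
s=ctrl.sense();print(s['position'],s['opening'],s['grasp_force'])
q=s['q']
for hd,t,z in((-172.5,60,.15),(-175,80,.16),(-175,80,.035),(-170,80,.035)):
      P,R=cup(hd,t,z,off=-.028,dz=.036);q,e=kin.ik(P,R,q);print(hd,t,z,P,q,round(e,4));mv(P,R)
E
```

```text
[ 0.463 -0.159  0.223] 0.025374289447844756 24.92323726415634
-172.5 60 0.15 [ 0.388 -0.4    0.263] [-0.526  0.792  1.052 -0.671  2.124  0.808] 0.0
[ 0.388 -0.4    0.263] -> [-0.444  0.915  0.074] [ 0.001 -0.996  0.005]
-175 80 0.16 [ 0.433 -0.393  0.302] [-0.478  1.012  0.808 -0.954  2.439  0.639] 0.0
[ 0.433 -0.393  0.302] -> [-0.368  0.91  -0.153] [ 0.073 -1.662  0.054]
-175 80 0.035 [ 0.433 -0.393  0.177] [-0.477  1.139  0.832 -0.828  2.344  0.811] 0.0
[ 0.433 -0.393  0.177] -> [-0.117  0.91   0.279] [ 0.073 -1.662  0.054]
-170 80 0.035 [ 0.433 -0.396  0.177] [-0.447  1.116  0.892 -0.858  2.28   0.801] 0.0
[ 0.433 -0.396  0.177] -> [-0.117  0.922  0.279] [-0.069 -1.662 -0.045]
```

Call:
carry_out --plan '[[[-0.05,0.15,0,0,-0.25,0,0],[-0.1,0.35,0,0,-0.5,0,0],[-0.2,0.55,0.02,0,-0.75,0,0],[-0.3,0.75,0.05,0,-0.9,0,0],[-0.4,0.87,0.07,0,-0.996,0.005,0],[-0.444,0.915,0.074,0,-0.996,0.005,0],[-0.444,0.915,0.074,0,-0.996,0.005,0],[-0.444,0.915,0.074,0,-0.996,0.005,0]]]'

```text
clock: 26.78
position: [0.3872, -0.3998, 0.2677]
tool_rot: [[0.503, 0.129, -0.854], [0.062, -0.992, -0.114], [-0.862, 0.004, -0.507]]
contact_force: [0.6, 0.6, -0.3]
opening: 0.0253
grasp_force: 24.9
```

```bash
python3 - <<'E'
from h import *
np.set_printoptions(precision=3,suppress=True)
s=ctrl.sense();T=np.array(s['tool_rot']);tail=s['position']-.036*T[:,2]+.151*T[:,0];print(s['position'],s['opening'],tail,proj('scene',tail))
for t,z in((76,.14),(76,.09),(76,.035)):
      P,R=cup(-174,t,z,off=-.028,dz=.036);mv(P,R)
snap('scene');print([(r['confidence'],r['centre']) for r in ctrl.place_of('scene','brush0_tail')],[(r['confidence'],r['centre']) for r in ctrl.place_of('scene','brush0')])
E
```

```text
[ 0.387 -0.4    0.268] 0.02532483344837535 [ 0.494 -0.386  0.156] [112.534 157.302]
[ 0.423 -0.395  0.278] -> [ 0.039 -0.002 -0.146] [ 0.047 -0.549  0.011]
[ 0.423 -0.395  0.228] -> [ 0.211 -0.003 -0.045] [ 0.047 -0.549  0.011]
[ 0.423 -0.395  0.173] -> [ 0.401 -0.004  0.067] [ 0.047 -0.549  0.011]
[(0.87, [114.1, 208.3]), (0.43, [208.0, 297.4])] [(0.86, [218.5, 225.8]), (0.8, [79.4, 164.9]), (0.75, [111.0, 162.2]), (0.73, [120.4, 169.3]), (0.68, [119.6, 233.2]), (0.53, [266.2, 189.0])]
```

Call:
carry_out --plan '[[[0.01,0,-0.08,0.02,-0.25,0,0],[0.039,0,-0.146,0.047,-0.549,0.011,0],[0.039,0,-0.146,0.047,-0.549,0.011,0],[0.13,0,-0.1,0.047,-0.549,0.011,0],[0.211,0,-0.045,0.047,-0.549,0.011,0],[0.31,0,0.01,0.047,-0.549,0.011,0],[0.401,0,0.067,0.047,-0.549,0.011,0],[0.401,0,0.067,0.047,-0.549,0.011,0]]]'

```text
clock: 27.92
position: [0.4217, -0.3962, 0.1694]
tool_rot: [[0.235, 0.104, -0.967], [0.028, -0.995, -0.1], [-0.972, -0.003, -0.236]]
contact_force: [0.3, 0.1, 0.7]
opening: 0.0256
grasp_force: 25.0
```

Call:
carry_out --plan '[[[0,0,0,0,0,0,0.45],[0,0,0,0,0,0,0.45],[0,0,0,0,0,0,0.45],[0,0,0,0,0,0,0.45],[0,0,-0.2,0,0,0,0.45],[0,0,-0.4,0,0,0,0.45],[-0.1,0,-0.45,0,0.3,0,0.45],[-0.3,0,-0.45,0,0.6,0,0.45],[-0.4,-0.1,-0.45,0,1,0,0.45],[-0.4,-0.3,-0.45,0,1,0,0.45],[-0.4,-0.5,-0.45,0,1,0,0.45],[-0.4,-0.5,-0.45,0,1,0,0.45]]]'

```text
clock: 29.42
position: [0.4943, -0.2604, 0.2973]
tool_rot: [[0.689, 0.107, -0.717], [0.075, -0.994, -0.077], [-0.721, -0.001, -0.693]]
contact_force: [0.1, -1.5, -0.2]
opening: 0.04
grasp_force: 0.0
```

```bash
python3 - <<'E'
from h import *
np.set_printoptions(precision=3,suppress=True)
s=ctrl.sense();print(s['position'],s['opening'])
snap('scene','s5.png')
for r in ctrl.cut_out('scene','brush0'): p=np.argwhere(r['pixels']);print(round(r['confidence'],2),r['centre'],p.min(0),p.max(0))
print('rim',proj('scene',[*H0,.115]),'base',proj('scene',[*H0,0]))
heads('top')
mv([.50,-.10,.24],yawR(-10,-15));mv([.533,-.045,.2],yawR(-18))
E
```

```text
[ 0.494 -0.26   0.297] 0.03998348852385261
0.91 [216.4, 227.9] [201 201] [238 255]
0.67 [118.9, 238.4] [114 210] [130 259]
0.58 [114.6, 167.7] [106 163] [128 171]
rim [116.947 165.584] base [143.464 172.203]
top 0.69 ang 62.6 tail [ 0.754 -0.119] L 0.118 headc [0.823 0.015] [ 0.798 -0.033]
[0.5, -0.1, 0.24] -> [ 0.222 -0.652  0.089] [0.274 1.032 0.463]
[0.533, -0.045, 0.2] -> [ 0.444 -0.857  0.089] [0.321 1.516 0.754]
```

Call:
carry_out --plan '[[[0.05,-0.15,0.02,0.07,0.25,0.1,0.5],[0.1,-0.3,0.04,0.14,0.5,0.2,0.5],[0.15,-0.5,0.06,0.2,0.75,0.35,0.5],[0.22,-0.65,0.089,0.27,1,0.46,0.5],[0.22,-0.65,0.089,0.27,1,0.46,0.5],[0.22,-0.65,0.089,0.27,1,0.46,0.5]]]'

```text
clock: 30.38
position: [0.5002, -0.1011, 0.2411]
tool_rot: [[0.947, -0.171, -0.271], [-0.166, -0.985, 0.043], [-0.274, 0.004, -0.962]]
contact_force: [0.1, -0.1, -1.2]
opening: 0.044
grasp_force: 0.0
```

```bash
python3 - <<'E'
from h import *
np.set_printoptions(precision=3,suppress=True)
print(ctrl.sense()['position'])
heads('wrist');heads('top')
mv([.5325,-.0445,.2],yawR(-18))
snap('scene','s5.png')
for r in ctrl.cut_out('scene','brush0'): p=np.argwhere(r['pixels']);print(round(r['confidence'],2),r['centre'],p.min(0),p.max(0))
E
```

```text
[ 0.5   -0.101  0.241]
wrist 0.98 ang -133.2 tail [ 0.451 -0.434] L 0.199 headc [ 0.348 -0.544] [ 0.33  -0.563]
wrist 0.97 ang 161.9 tail [ 0.672 -0.088] L 0.168 headc [ 0.528 -0.041] [ 0.532 -0.042]
wrist 0.83 ang 110.0 tail [ 0.314 -0.366] L 0.171 headc [ 0.262 -0.224] [ 0.263 -0.225]
wrist 0.75 ang -132.2 tail [ 0.436 -0.422] L 0.229 headc [ 0.334 -0.534] [ 0.296 -0.576]
top 0.59 ang -87.5 tail [ 0.427 -0.449] L 0.046 headc [ 0.433 -0.6  ] [ 0.428 -0.474]
[0.5325, -0.0445, 0.2] -> [ 0.127 -0.244  0.131] [0.043 0.53  0.268]
0.64 [219.3, 230.5] [202 202] [238 254]
0.59 [110.6, 169.6] [ 92 165] [127 174]
0.59 [107.1, 167.4] [ 98 164] [127 173]
```

Call:
carry_out --plan '[[[0.06,-0.12,0.06,0.02,0.25,0.13,0.5],[0.125,-0.248,0.131,0.043,0.53,0.268,0.5],[0.125,-0.248,0.131,0.043,0.53,0.268,0.5],[0.125,-0.248,0.131,0.043,0.53,0.268,0.5]]]'

```text
clock: 31.18
position: [0.5317, -0.0427, 0.2012]
tool_rot: [[0.952, -0.307, -0.0], [-0.307, -0.952, -0.001], [0.0, 0.001, -1.0]]
contact_force: [-0.0, -1.1, 0.3]
opening: 0.0441
grasp_force: 0.0
```

Call:
carry_out --plan '[[[0,0,0.25,0,0,0,0.5],[0,0,0.5,0,0,0,0.5],[0,0,0.7,0,0,0,0.5],[0,0,0.85,0,0,0,0.5],[0,0,0.915,0,0,0,0.5],[0,0,0.915,0,0,0,0.5],[0,0,0.915,0,0,0,0],[0,0,0.915,0,0,0,0],[0,0,0.915,0,0,0,0],[0,0,0.915,0,0,0,0],[0,0,0.915,0,0,0,0],[0,0,0.7,0,0,0,0],[0,0,0.5,0,0,0,0],[0,0,0.3,0,0,0,0],[0,0,0.1,0,0,0,0],[0,0,-0.1,0,-0.3,0,0],[0,0,-0.1,0,-0.7,0,0],[0,0,-0.1,0,-1,0,0],[0,0,-0.1,0,-1,0,0]]]' --grip_force 25

```text
clock: 33.55
position: [0.5315, -0.0428, 0.2207]
tool_rot: [[0.82, -0.309, -0.482], [-0.267, -0.951, 0.156], [-0.507, 0.001, -0.862]]
contact_force: [-0.4, -1.1, -1.2]
opening: 0.0259
grasp_force: 25.0
```

```bash
python3 - <<'E'
from h import *
np.set_printoptions(precision=3,suppress=True)
s=ctrl.sense();print(s['position'],s['opening'],s['grasp_force'],s['q'])
q=s['q']
for hd,t,z in((180,40,.2),(180,60,.19),(180,76,.19),(180,76,.04)):
      P,R=cup(hd,t,z,off=-.028,dz=.036);q,e=kin.ik(P,R,q);print(hd,t,z,P,q,round(e,4));mv(P,R)
snap('scene','s6.png')
for r in ctrl.cut_out('scene','brush0'):
    p=np.argwhere(r['pixels']);print(round(r['confidence'],2),r['centre'],p.min(0),p.max(0),atz('scene',r['centre'],.15))
    for row in np.unique(p[:,0])[::4]: print(row,p[p[:,0]==row,1].min(),p[p[:,0]==row,1].max(),end='; ')
im=cv2.imread('pics/s6.png')[50:150,110:230];cv2.imwrite('pics/s6c.png',cv2.resize(im,None,fx=6,fy=6,interpolation=cv2.INTER_CUBIC))
E
```

```text
[ 0.532 -0.043  0.221] 0.025888274298475917 24.995504915714264 [-0.239  0.58   1.197  0.04   1.895  1.648]
180 40 0.2 [ 0.356 -0.39   0.269] [-0.653  0.568  1.198 -0.431  1.931  0.88 ] 0.0
[ 0.356 -0.39   0.269] -> [-0.305  1.538 -0.046] [-0.346 -0.316 -0.492]
180 60 0.19 [ 0.388 -0.39   0.303] [-0.562  0.789  0.958 -0.64   2.257  0.825] 0.0
[ 0.388 -0.39   0.303] -> [-0.267  1.499 -0.223] [-0.43  -0.977 -0.429]
180 76 0.19 [ 0.423 -0.39   0.328] [-0.517  0.968  0.775 -0.897  2.481  0.655] 0.0
[ 0.423 -0.39   0.328] -> [-0.202  1.455 -0.377] [-0.493 -1.506 -0.37 ]
180 76 0.04 [ 0.423 -0.39   0.178] [-0.516  1.108  0.831 -0.735  2.346  0.87 ] 0.0
[ 0.423 -0.39   0.178] -> [0.102 1.455 0.14 ] [-0.493 -1.506 -0.37 ]
0.75 [178.6, 209.3] [168 195] [201 225] [ 0.59  -0.115  0.15 ]
168 221 221; 172 216 225; 176 212 223; 180 209 219; 184 206 215; 188 202 212; 192 198 208; 196 195 204; 200 196 200; 0.5 [117.2, 242.5] [116 220] [130 259] [ 0.365 -0.18   0.15 ]
116 220 224; 120 223 258; 124 233 259; 128 247 259;
```

```bash
python3 - <<'E'
from h import *
t=snap('top');s=snap('scene')
a=cv2.resize(t[170:260,360:440,::-1],(400,450),interpolation=cv2.INTER_CUBIC);b=cv2.resize(s[70:160,125:205,::-1],(400,450),interpolation=cv2.INTER_CUBIC)
cv2.imwrite('pics/m1.png',np.hstack([a,b]))
E
```

```text
(no output)
```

View pics/m1.png

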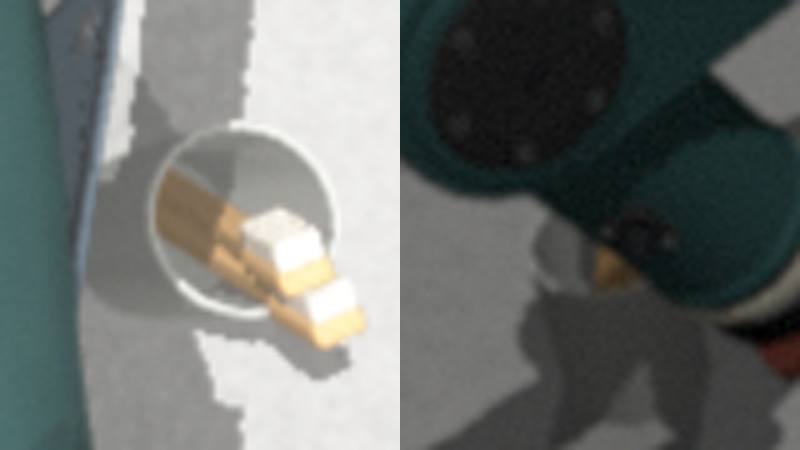

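The left half (top view) shows both brushes head-up in the cup, heads at crop (285,245) and (320,310), leaning towards -x,-y. The upper left of the cup is free for brush C.

```bash
python3 - <<'E'
import h;from h import *
np.set_printoptions(precision=3,suppress=True)
for x,y,z in((285,225,.16),(300,260,.165),(300,280,.15),(335,295,.16)): print(atz('top',(170+y/5,360+x/5),z))
h.H0=np.array([.4665,-.376]);q=ctrl.sense()['q']
for hd,t,z in((180,45,.2),(180,60,.2),(180,77,.2),(180,77,.05)):
      P,R=cup(hd,t,z,off=-.028,dz=.036);q,e=kin.ik(P,R,q);print(hd,t,z,P,q,round(e,4));mv(P,R)
E
```

```text
[ 0.461 -0.389  0.16 ]
[ 0.445 -0.392  0.165]
[ 0.436 -0.399  0.15 ]
[ 0.429 -0.41   0.16 ]
180 45 0.2 [ 0.362 -0.376  0.281] [-0.611  0.609  1.154 -0.467  2.02   0.895] 0.0
[ 0.362 -0.376  0.281] -> [-0.305  1.479 -0.076] [-0.365 -0.503 -0.476]
180 60 0.2 [ 0.388 -0.376  0.313] [-0.548  0.772  0.969 -0.631  2.27   0.835] 0.0
[ 0.388 -0.376  0.313] -> [-0.284  1.448 -0.233] [-0.428 -0.999 -0.428]
180 77 0.2 [ 0.425 -0.376  0.339] [-0.501  0.961  0.781 -0.906  2.505  0.65 ] 0.0
[ 0.425 -0.376  0.339] -> [-0.211  1.401 -0.395] [-0.494 -1.561 -0.366]
180 77 0.05 [ 0.425 -0.376  0.189] [-0.501  1.1    0.839 -0.735  2.369  0.874] 0.0
[ 0.425 -0.376  0.189] -> [0.087 1.401 0.125] [-0.494 -1.561 -0.366]
```

Call:
carry_out --plan '[[[-0.05,0.2,-0.06,-0.1,-0.25,-0.1,0],[-0.1,0.4,-0.12,-0.21,-0.5,-0.21,0],[-0.15,0.6,-0.18,-0.32,-0.75,-0.32,0],[-0.2,0.8,-0.23,-0.43,-0.999,-0.43,0],[-0.25,1,-0.23,-0.43,-0.999,-0.43,0],[-0.25,1,-0.23,-0.43,-0.999,-0.43,0],[-0.25,1,-0.23,-0.43,-0.999,-0.43,0]]]'

```text
clock: 34.62
position: [0.4292, -0.2715, 0.3086]
tool_rot: [[0.5, 0.001, -0.866], [0.0, -1.0, -0.001], [-0.866, 0.0, -0.5]]
contact_force: [0.1, 0.7, 0.0]
opening: 0.0257
grasp_force: 25.0
```

```bash
python3 - <<'E'
import h;from h import *
np.set_printoptions(precision=3,suppress=True)
h.H0=np.array([.4665,-.372]);s=ctrl.sense();print(s['position'],s['opening'],s['q'])
for hd,t,z in((180,70,.17),(180,77,.17),(180,77,.11),(180,77,.045)):
      P,R=cup(hd,t,z,off=-.026,dz=.036);mv(P,R)
E
```

```text
[ 0.429 -0.271  0.309] 0.02568236791961468 [-0.413  0.77   0.983 -0.502  2.331  0.993]
[ 0.407 -0.372  0.3  ] -> [-0.013  0.402  0.095] [ 0.002 -0.334  0.001]
[ 0.423 -0.372  0.309] -> [-0.013  0.402  0.02 ] [ 0.002 -0.567  0.   ]
[ 0.423 -0.372  0.249] -> [0.195 0.402 0.14 ] [ 0.002 -0.567  0.   ]
[ 0.423 -0.372  0.184] -> [0.42  0.402 0.27 ] [ 0.002 -0.567  0.   ]
```

Call:
carry_out --plan '[[[-0.01,0.2,0.04,0,-0.28,0,0],[-0.013,0.402,0.02,0,-0.567,0,0],[-0.013,0.402,0.02,0,-0.567,0,0],[0.09,0.402,0.08,0,-0.567,0,0],[0.195,0.402,0.14,0,-0.567,0,0],[0.3,0.402,0.2,0,-0.567,0,0],[0.36,0.402,0.235,0,-0.567,0,0],[0.42,0.402,0.27,0,-0.567,0,0],[0.42,0.402,0.27,0,-0.567,0,0]]]'

```text
clock: 35.75
position: [0.4236, -0.372, 0.1814]
tool_rot: [[0.222, 0.002, -0.975], [0.002, -1.0, -0.001], [-0.975, -0.002, -0.222]]
contact_force: [1.2, 0.9, 0.3]
opening: 0.0256
grasp_force: 25.0
```

```bash
python3 - <<'E'
from h import *
np.set_printoptions(precision=3,suppress=True)
s=ctrl.sense();print(s['position'],s['opening'],s['contact_force'],s['grasp_force'],s['q'])
for z in(.184,):mv([.423,-.372,z],yawR(0,-77))
E
```

```text
[ 0.424 -0.372  0.181] 0.025594043238011534 [1.212 0.929 0.331] 25.00365436077118 [-0.497  1.106  0.851 -0.724  2.36   0.889]
[0.423, -0.372, 0.184] -> [-0.011 -0.    -0.   ] [0.003 0.007 0.004]
```

Call:
carry_out --plan '[[[0,0,0,0,0,0,0.42],[0,0,0,0,0,0,0.42],[0,0,0,0,0,0,0.42],[0,0,0,0,0,0,0.42],[0,0,-0.2,0,0,0,0.42],[0,0,-0.4,0,0,0,0.42],[-0.1,0,-0.45,0,0.3,0,0.42],[-0.3,0,-0.45,0,0.6,0,0.42],[-0.4,-0.2,-0.45,0,1,0,0.42],[-0.4,-0.45,-0.45,0,1,0,0.42],[-0.4,-0.7,-0.45,0,1,0,0.42],[-0.4,-0.9,-0.45,0,1,0,0.42],[-0.4,-0.9,-0.45,0,1,0,0.42]]]'

```text
clock: 37.38
position: [0.5106, -0.1444, 0.3053]
tool_rot: [[0.679, 0.006, -0.734], [0.005, -1.0, -0.003], [-0.734, -0.002, -0.679]]
contact_force: [-0.0, 0.1, 0.3]
opening: 0.0367
grasp_force: 0.0
```

```bash
python3 - <<'E'
from h import *
np.set_printoptions(precision=3,suppress=True)
s=ctrl.sense();print(s['position'])
for x in bottles():print(*x,sep='\n')
mv([.48,.03,.25],yawR(0,-15))
for cam in('scene','top'):
    for l in('brush0','brush0_tail','holder'):
        for r in ctrl.place_of(cam,l): print(cam,l,r['confidence'],r['centre'],atz(cam,r['centre'],.02))
print('rim',proj('scene',[.4665,-.39,.115]),proj('top',[.4665,-.39,.115]))
snap('wrist')
for r in ctrl.cut_out('wrist','brush0'):
    p=np.argwhere(r['pixels']);print(r['confidence'],r['centre'],p.min(0),p.max(0))
E
```

```text
[ 0.511 -0.144  0.305]


[0.441 0.071]
[0.673 0.084]
[0.522 0.079]
[0.48, 0.03, 0.25] -> [ 0.075 -0.715  0.237] [-0.001  1.074 -0.001]
scene brush0 0.63 [118.8, 230.4] [ 0.288 -0.293  0.02 ]
scene brush0 0.53 [121.0, 164.5] [ 0.419 -0.462  0.02 ]
scene brush0_tail 0.69 [348.3, 352.9] [0.706 0.381 0.02 ]
scene brush0_tail 0.55 [114.8, 208.8] [ 0.314 -0.363  0.02 ]
scene holder 0.79 [145.2, 177.1] [ 0.475 -0.357  0.02 ]
scene holder 0.4 [198.1, 129.4] [ 0.704 -0.331  0.02 ]
rim [116.947 165.584] [213.954 408.65 ]
0.91 [118.8, 319.9] [108 283] [137 369]
0.66 [116.4, 432.0] [ 75 418] [146 446]
0.55 [151.0, 443.0] [141 433] [150 449]
```

Brushes are done: nothing is left lying except the red one. Now the bottles.

Call:
carry_out --plan '[[[0.02,-0.15,0.05,0,0.25,0,0.75],[0.04,-0.35,0.1,0,0.5,0,0.75],[0.06,-0.55,0.15,0,0.75,0,0.75],[0.07,-0.7,0.2,0,1,0,0.75],[0.075,-0.7,0.237,0,1,0,0.75],[0.075,-0.7,0.237,0,1,0,0.75]]]'

```text
clock: 38.78
position: [0.4792, 0.0271, 0.2506]
tool_rot: [[0.955, 0.002, -0.297], [0.002, -1.0, -0.0], [-0.297, -0.0, -0.955]]
contact_force: [0.5, -0.4, -0.4]
opening: 0.0659
grasp_force: 0.0
```

```bash
python3 - <<'E'
from h import *
np.set_printoptions(precision=3,suppress=True)
s=ctrl.sense();print(s['position'],s['opening'])
mv([.515,.073,.15],yawR(0))
for cam in('wrist','top'):
    snap(cam)
    for r in ctrl.place_of(cam,'bottle0'):print(cam,r['confidence'],atz(cam,r['centre'],0)[:2])
    for r in ctrl.cut_out(cam,'bottle0'):print(cam,r['confidence'],r['centre'],r['pixels'].sum(),atz(cam,r['centre'],.05)[:2])
E
```

```text
[0.479 0.027 0.251] 0.0659330270268195
[0.515, 0.073, 0.15] -> [ 0.257 -0.183  0.341] [0.    0.576 0.003]
wrist 0.65 [0.522 0.081]
wrist 0.23 [0.375 0.01 ]
wrist 0.85 [92.9, 211.0] 1138 [0.521 0.081]
wrist 0.68 [144.4, 224.1] 1282 [0.449 0.067]
top 0.51 [0.513 0.078]
top 0.64 [191.1, 221.8] 103 [0.523 0.064]
```

Call:
carry_out --plan '[[[0.12,-0.1,0.1,0,0.25,0,0.75],[0.2,-0.19,0.2,0,0.576,0,0.75],[0.25,-0.19,0.24,0,0.576,0,0.75],[0.25,-0.19,0.24,0,0.576,0,0.75],[0.25,-0.19,0.24,0,0.576,0,0.75]]]'

```text
clock: 39.7
position: [0.5241, 0.0745, 0.1758]
tool_rot: [[1.0, 0.0, 0.003], [0.0, -1.0, 0.001], [0.003, -0.001, -1.0]]
contact_force: [-0.3, -0.3, 0.1]
opening: 0.0659
grasp_force: 0.0
```

```bash
cat >> h.py <<'E'
def capcentres(cam='wrist'):
    "bottle axis xy: fit cylinder silhouette to mask"
    im=snap(cam);o=[]
    from scipy.optimize import minimize
    a=np.linspace(0,2*np.pi,40)
    for r in ctrl.cut_out(cam,'bottle0'):
        m=r['pixels'];
        if r['confidence']<.3 or m.sum()<60: continue
        c0=atz(cam,r['centre'],.045)[:2]
        def cost(c):
            pts=np.array([proj(cam,[c[0]+.02*np.cos(t),c[1]+.02*np.sin(t),z])[::-1] for z in(0,.078) for t in a]).astype(np.float32)
            h=cv2.convexHull(np.round(pts*16).astype(np.int32));k=np.zeros(m.shape,np.uint8);cv2.fillConvexPoly(k,h,1,shift=4)
            k=k>0;return -(k&m).sum()/max((k|m).sum(),1)
        b=minimize(cost,c0,method='Nelder-Mead',options=dict(initial_simplex=[c0,c0+[.008,0],c0+[0,.008]],maxiter=60,xatol=3e-4,fatol=1e-4))
        o.append((round(r['confidence'],2),b.x,round(-b.fun,2)))
    return o
_c=ctrl.calibration
def proj(cam,P):
    if cam not in CAL: CAL[cam]=ctrl.calibration(cam)
    c=CAL[cam];K=np.array(c['K'],float);R=cv2.Rodrigues(np.array(c['rvec'],float))[0]
    p=R@np.array(P,float)+np.array(c['tvec'],float).ravel()
    if cam=='wrist':
        n=max(np.hypot(p[0],p[1]),1e-9);a=np.arctan2(n,p[2]);x,y=p[0]/n*a,p[1]/n*a
    else: x,y=p[0]/p[2],p[1]/p[2]
    return np.array([K[1,1]*y+K[1,2],K[0,0]*x+K[0,2]])
E
python3 - <<'E'
from h import *
np.set_printoptions(precision=4,suppress=True)
s=ctrl.sense();print(s['position'],s['tool_rot'][:,0])
for c in('wrist','top','scene'):print(c,*capcentres(c),sep='\n')
E
```

```text
[0.5241 0.0745 0.1758] [1.     0.0004 0.0027]
wrist
(0.86, array([0.4482, 0.0696]), np.float64(0.94))
(0.85, array([0.6773, 0.0767]), np.float64(0.95))
(0.67, array([0.5215, 0.0781]), np.float64(0.96))
(0.49, array([ 0.7115, -0.0572]), np.float64(0.7))
top
(0.43, array([0.5186, 0.4386]), np.float64(0.29))
scene
(0.92, array([0.5204, 0.0803]), np.float64(0.89))
(0.65, array([0.4482, 0.07  ]), np.float64(0.8))
(0.65, array([0.6755, 0.0764]), np.float64(0.9))
```

Call:
carry_out --plan '[[[-0.012,-0.018,0.2,0,0,0,0.75],[-0.012,-0.018,0.4,0,0,0,0.75],[-0.012,-0.018,0.55,0,0,0,0.75],[-0.012,-0.018,0.635,0,0,0,0.75],[-0.012,-0.018,0.635,0,0,0,0.75],[-0.012,-0.018,0.635,0,0,0,0],[-0.012,-0.018,0.635,0,0,0,0],[-0.012,-0.018,0.635,0,0,0,0],[-0.012,-0.018,0.635,0,0,0,0],[-0.012,-0.018,0.635,0,0,0,0],[-0.012,-0.018,0.635,0,0,0,0],[-0.012,-0.018,0.45,0,0,0,0],[-0.012,-0.018,0.25,0,0,0,0],[-0.012,-0.018,0.15,0,0,0,0],[-0.07,-0.15,0.15,0,0,0,0],[-0.11,-0.3,0.15,0,0,0,0],[-0.144,-0.448,0.15,0,0,0,0],[-0.144,-0.448,0.15,0,0,0,0],[-0.144,-0.448,0.15,0,0,0,0]]]' --grip_force 20

```text
clock: 42.38
position: [0.4853, 0.1867, 0.1371]
tool_rot: [[1.0, 0.002, 0.001], [0.002, -1.0, 0.0], [0.001, -0.0, -1.0]]
contact_force: [0.1, 0.4, -0.7]
opening: 0.0399
grasp_force: 19.9
```

```bash
python3 - <<'E'
from h import *
np.set_printoptions(precision=4,suppress=True)
s=ctrl.sense();print(s['position'],s['opening'],s['grasp_force'])
snap('wrist')
for r in ctrl.place_of('wrist','case'):print(r['confidence'],atz('wrist',r['centre'],0))
for r in ctrl.place_of('wrist','case_lid_hinge'):print(r['confidence'],atz('wrist',r['centre'],.0425))
snap('top')
for r in ctrl.place_of('top','case'):print(r['confidence'],atz('top',r['centre'],0))
E
```

```text
[0.4853 0.1867 0.1371] 0.03993330982689404 19.92969274520874
0.61 [0.4524 0.2261 0.    ]
0.59 [0.3756 0.0132 0.    ]
0.9 [0.4488 0.2998 0.0425]
0.59 [0.4615 0.2201 0.    ]
```

Call:
carry_out --plan '[[[0.01,0,0.15,0,0,0,0],[0.01,0,0.3,0,0,0,0],[0.01,0,0.38,0,0,0,0],[0.01,0,0.42,0,0,0,0],[0.01,0,0.455,0,0,0,0],[0.01,0,0.455,0,0,0,0]]]'

```text
clock: 43.38
position: [0.4883, 0.1871, 0.0235]
tool_rot: [[1.0, 0.001, 0.001], [0.001, -1.0, 0.001], [0.001, -0.001, -1.0]]
contact_force: [-0.6, -0.4, -0.4]
opening: 0.0393
grasp_force: 19.9
```

Call:
carry_out --plan '[[[0,0,0,0,0,0,0.6],[0,0,0,0,0,0,0.6],[0,0,0,0,0,0,0.6],[0,0,-0.15,0,0,0,0.6],[0,0,-0.35,0,0,0,0.6],[0,0,-0.5,0,0,0,0.75],[-0.05,0.15,-0.5,0,0,0,0.75],[-0.1,0.3,-0.5,0,0,0,0.75],[-0.161,0.47,-0.5,0,0,0,0.75],[-0.161,0.47,-0.5,0,0,0,0.75],[-0.161,0.47,-0.5,0,0,0,0.75]]]'

```text
clock: 44.75
position: [0.4485, 0.0699, 0.1487]
tool_rot: [[1.0, 0.0, 0.002], [0.0, -1.0, 0.001], [0.002, -0.001, -1.0]]
contact_force: [-0.4, 0.4, -0.0]
opening: 0.0659
grasp_force: 0.0
```

```bash
python3 - <<'E'
from h import *
np.set_printoptions(precision=4,suppress=True)
s=ctrl.sense();print(s['position'],s['tool_rot'][:,0])
for c in('wrist','scene'):print(c,*capcentres(c),sep='\n')
E
```

```text
[0.4485 0.0699 0.1487] [1.     0.0002 0.0021]
wrist
(0.64, array([0.4948, 0.0682]), np.float64(0.9))
(0.59, array([0.4889, 0.1877]), np.float64(0.94))
scene
(0.63, array([0.4925, 0.0693]), np.float64(0.87))
(0.63, array([0.6756, 0.0764]), np.float64(0.91))
(0.62, array([0.4838, 0.1865]), np.float64(0.9))
```

Bottle b1 has been knocked to (0.494, 0.069), measured by both cameras, so I'll adjust.

Call:
carry_out --plan '[[[0.1,0.004,0,0,0,0,0.75],[0.18,0.004,0.1,0,0,0,0.75],[0.18,0.004,0.3,0,0,0,0.75],[0.18,0.004,0.45,0,0,0,0.75],[0.18,0.004,0.527,0,0,0,0.75],[0.18,0.004,0.527,0,0,0,0.75],[0.18,0.004,0.527,0,0,0,0],[0.18,0.004,0.527,0,0,0,0],[0.18,0.004,0.527,0,0,0,0],[0.18,0.004,0.527,0,0,0,0],[0.18,0.004,0.527,0,0,0,0],[0.18,0.004,0.527,0,0,0,0],[0.18,0.004,0.35,0,0,0,0],[0.18,0.004,0.15,0,0,0,0],[0.1,-0.1,0.03,0,0,0,0],[0,-0.25,0.03,0,0,0,0],[-0.08,-0.4,0.03,0,0,0,0],[-0.122,-0.458,0.03,0,0,0,0],[-0.122,-0.458,0.03,0,0,0,0],[-0.122,-0.458,0.03,0,0,0,0]]]' --grip_force 20

```text
clock: 47.45
position: [0.4181, 0.1833, 0.1409]
tool_rot: [[1.0, 0.001, 0.002], [0.001, -1.0, 0.0], [0.002, -0.0, -1.0]]
contact_force: [0.6, -0.0, -1.5]
opening: 0.0396
grasp_force: 20.0
```

Call:
carry_out --plan '[[[0,0,0.15,0,0,0,0],[0,0,0.3,0,0,0,0],[0,0,0.38,0,0,0,0],[0,0,0.43,0,0,0,0],[0,0,0.47,0,0,0,0],[0,0,0.47,0,0,0,0],[0,0,0.47,0,0,0,0.6],[0,0,0.47,0,0,0,0.6],[0,0,0.47,0,0,0,0.6],[0,0,0.3,0,0,0,0.6],[0,0,0.1,0,0,0,0.6],[0,0,-0.1,0,0,0,0.75],[0.2,0.2,-0.1,0,0,-0.3,0.75],[0.4,0.3,-0.1,0,0,-0.7,0.75],[0.6,0.4,-0.1,0,0,-1,0.75],[0.8,0.41,-0.1,0,0,-1,0.75],[1,0.42,-0.1,0,0,-1,0.75],[1,0.42,-0.1,0,0,-1,0.75]]]'

```text
clock: 49.7
position: [0.6706, 0.0787, 0.1657]
tool_rot: [[0.866, 0.5, 0.003], [0.5, -0.866, 0.001], [0.003, 0.001, -1.0]]
contact_force: [-0.2, 0.0, -0.1]
opening: 0.0657
grasp_force: 0.0
```

Call:
carry_out --plan '[[[0,0,0,0,0,-0.33,0.75],[0,0,0,0,0,-0.66,0.75],[0,0,0,0,0,-1,0.75],[0,0,0,0,0,-1,0.75]]]'

```text
clock: 50.2
position: [0.666, 0.0796, 0.1663]
tool_rot: [[0.5, 0.866, 0.0], [0.866, -0.5, 0.001], [0.001, -0.0, -1.0]]
contact_force: [0.1, 0.1, -0.4]
opening: 0.0658
grasp_force: 0.0
```

Call:
carry_out --plan '[[[0,0,0,0,0,-0.33,0.75],[0,0,0,0,0,-0.66,0.75],[0,0,0,0,0,-1,0.75],[0,0,0,0,0,-1,0.75]]]'

```text
clock: 50.7
position: [0.6666, 0.0794, 0.1663]
tool_rot: [[0.003, 1.0, 0.001], [1.0, -0.003, 0.001], [0.001, 0.001, -1.0]]
contact_force: [0.4, 0.5, -0.4]
opening: 0.0659
grasp_force: 0.0
```

```bash
python3 - <<'E'
from h import *
np.set_printoptions(precision=4,suppress=True)
s=ctrl.sense();print(s['position'],s['tool_rot'],s['q'])
for c in('wrist','scene'):print(c,*capcentres(c),sep='\n')
mv([.6765,.0765,.14],yawR(90));mv([.486,.2475,.15],yawR(91))
E
```

```text
[0.6666 0.0794 0.1663] [[ 0.0035  1.      0.0006]
 [ 1.     -0.0035  0.0007]
 [ 0.0007  0.0006 -1.    ]] [0.0153 0.4786 1.3706 0.0007 1.2918 0.0186]
wrist
(0.97, array([0.6777, 0.0772]), np.float64(0.97))
(0.97, array([0.487 , 0.1862]), np.float64(0.94))
(0.91, array([0.4128, 0.1834]), np.float64(0.85))
scene
(0.78, array([0.4157, 0.1833]), np.float64(0.86))
(0.75, array([0.4812, 0.1844]), np.float64(0.85))
(0.64, array([0.678 , 0.0776]), np.float64(0.96))
[0.6765, 0.0765, 0.14] -> [-0.011  0.037  0.105] [ 0.002 -0.001 -0.005]
[0.486, 0.2475, 0.15] -> [ 0.671 -0.726  0.065] [ 0.002 -0.001 -0.038]
```

Call:
carry_out --plan '[[[-0.008,0.046,0.2,0,0,0,0.75],[-0.008,0.046,0.4,0,0,0,0.75],[-0.008,0.046,0.52,0,0,0,0.75],[-0.008,0.046,0.585,0,0,0,0.75],[-0.008,0.046,0.585,0,0,0,0.75],[-0.008,0.046,0.585,0,0,0,0],[-0.008,0.046,0.585,0,0,0,0],[-0.008,0.046,0.585,0,0,0,0],[-0.008,0.046,0.585,0,0,0,0],[-0.008,0.046,0.585,0,0,0,0],[-0.008,0.046,0.585,0,0,0,0],[-0.008,0.046,0.4,0,0,0,0],[-0.008,0.046,0.2,0,0,0,0],[-0.008,0.046,0.05,0,0,0,0],[0.1,-0.15,0.05,0,0,0,0],[0.3,-0.35,0.05,0,0,0,0],[0.5,-0.55,0.05,0,0,0,0],[0.672,-0.722,0.05,0,0,-0.04,0],[0.672,-0.722,0.05,0,0,-0.04,0],[0.672,-0.722,0.05,0,0,-0.04,0]]]' --grip_force 20

```text
clock: 53.4
position: [0.4865, 0.2475, 0.1536]
tool_rot: [[-0.024, 1.0, 0.002], [1.0, 0.024, 0.0], [0.0, 0.002, -1.0]]
contact_force: [0.6, 0.1, -1.3]
opening: 0.0396
grasp_force: 20.0
```

```bash
python3 - <<'E'
from h import *
np.set_printoptions(precision=4,suppress=True)
s=ctrl.sense();print(s['position'],s['tool_rot'][:,0],s['opening'],s['grasp_force'])
snap('scene');snap('top')
for c,z in(('scene',.0425),('top',.0425)):
    for r in ctrl.place_of(c,'case_lid_hinge')[:2]:print(c,'hinge',r['confidence'],atz(c,r['centre'],z))
    for r in ctrl.place_of(c,'lid_edge')[:2]:print(c,'edge',r['confidence'],atz(c,r['centre'],.186))
print(CAL.keys())
# image of lid bare geometry predicted
C=np.array([.452,.2215]);x=np.array([-.031,.9995])
print('pred edge',C+x*.167,'hinge',C+x*.072)
E
```

```text
[0.4865 0.2475 0.1536] [-0.0239  0.9997  0.0004] 0.03957939552387758 19.951778054237366
scene hinge 0.77 [0.4501 0.298  0.0425]
scene edge 0.67 [0.4514 0.3922 0.186 ]
scene edge 0.15 [0.5018 0.0794 0.186 ]
top hinge 0.74 [0.4484 0.2991 0.0425]
dict_keys(['scene', 'top'])
pred edge [0.4468 0.3884] hinge [0.4498 0.2935]
```

Call:
carry_out --plan '[[[0.014,0,0.15,0,0,0,0],[0.014,0,0.28,0,0,0,0],[0.014,0,0.36,0,0,0,0],[0.014,0,0.43,0,0,0,0]]]'

```text
clock: 54.2
position: [0.4873, 0.2499, 0.045]
tool_rot: [[-0.021, 1.0, 0.001], [1.0, 0.021, 0.0], [0.0, 0.001, -1.0]]
contact_force: [0.5, -0.2, -1.3]
opening: 0.0394
grasp_force: 20.0
```

Call:
carry_out --plan '[[[0,0,0.04,0,0,0,0],[0,0,0.08,0,0,0,0],[0,0,0.08,0,0,0,0]]]'

```text
clock: 54.58
position: [0.4867, 0.2504, 0.0257]
tool_rot: [[-0.022, 1.0, 0.0], [1.0, 0.022, 0.0], [0.0, 0.0, -1.0]]
contact_force: [0.4, -0.4, -0.9]
opening: 0.0394
grasp_force: 20.0
```

Call:
carry_out --plan '[[[0,0,0,0,0,0,0.6],[0,0,0,0,0,0,0.6],[0,0,0,0,0,0,0.6],[0,0,-0.15,0,0,0,0.6],[0,0,-0.35,0,0,0,0.4],[0,0,-0.6,0,0,0,0],[0,0,-0.85,0,0,0,0],[-0.2,0,-0.95,0,0,0,0],[-0.4,0,-0.95,0,0,0,0],[-0.6,0,-0.95,0,0,0,0],[-0.6,0,-0.95,0,0,0,0]]]'

```text
clock: 55.95
position: [0.4897, 0.0978, 0.2639]
tool_rot: [[-0.018, 1.0, 0.002], [1.0, 0.018, -0.0], [-0.0, 0.002, -1.0]]
contact_force: [0.1, 0.9, -0.2]
opening: 0.0006
grasp_force: 0.0
```

```bash
python3 - <<'E'
from h import *
np.set_printoptions(precision=4,suppress=True)
s=ctrl.sense();print(s['position'],s['tool_rot'][:,0],s['clock'],s['opening'])
for c in('wrist','scene'):print(c,*capcentres(c),sep='\n')
for c in('scene','wrist'):
    for r in ctrl.place_of(c,'lid_edge')[:2]:print(c,'edge',r['confidence'],atz(c,r['centre'],.186))
    for r in ctrl.place_of(c,'case_lid_hinge')[:2]:print(c,'hinge',r['confidence'],atz(c,r['centre'],.0425))
mv([.448,.44,.24],yawR(91));mv([.448,.44,.117],yawR(91))
E
```

```text
[0.4897 0.0978 0.2639] [-0.018   0.9998 -0.0002] 55.95 0.0005855418262940938
wrist
(0.92, array([0.489 , 0.1869]), np.float64(0.91))
(0.91, array([0.4163, 0.183 ]), np.float64(0.94))
(0.69, array([0.4871, 0.2501]), np.float64(0.95))
scene
(0.74, array([0.4881, 0.187 ]), np.float64(0.86))
(0.7, array([0.4825, 0.2497]), np.float64(0.84))
(0.67, array([0.4086, 0.182 ]), np.float64(0.81))
scene edge 0.61 [0.4463 0.3901 0.186 ]
scene hinge 0.94 [0.439  0.298  0.0425]
wrist hinge 0.82 [0.4469 0.2949 0.0425]
wrist hinge 0.41 [0.4255 0.1831 0.0425]
[0.448, 0.44, 0.24] -> [ 1.357 -0.135  0.095] [ 0.002 -0.002  0.012]
[0.448, 0.44, 0.117] -> [ 1.357 -0.135  0.587] [ 0.002 -0.002  0.012]
```

Call:
carry_out --plan '[[[0.25,-0.05,0,0,0,0,0],[0.5,-0.1,0,0,0,0,0],[0.75,-0.135,0,0,0,0,0],[1,-0.135,0,0,0,0,0],[1,-0.135,0,0,0,0,0]]]'

```text
clock: 56.98
position: [0.4496, 0.3542, 0.2633]
tool_rot: [[-0.028, 1.0, 0.001], [1.0, 0.028, 0.002], [0.002, 0.001, -1.0]]
contact_force: [-0.7, 0.0, 0.2]
opening: 0.0004
grasp_force: 0.0
```

Call:
carry_out --plan '[[[0.2,0,0,0,0,0,0],[0.36,0,0,0,0,0,0],[0.36,0,0,0,0,0,0],[0.36,0,0.2,0,0,0,0],[0.36,0,0.4,0,0,0,0],[0.36,0,0.587,0,0,0,0],[0.36,0,0.587,0,0,0,0],[0.36,0,0.587,0,0,0,0]]]'

```text
clock: 57.98
position: [0.4499, 0.4397, 0.1187]
tool_rot: [[-0.021, 1.0, 0.003], [1.0, 0.021, 0.002], [0.002, 0.003, -1.0]]
contact_force: [-0.5, 0.3, 0.6]
opening: 0.0006
grasp_force: 0.0
```

Call:
carry_out --plan '[[[-0.08,0,0,0,0,0,0],[-0.14,0,0,0,0,0,0],[-0.2,0,0,0,0,0,0],[-0.25,0,0,0,0,0,0],[-0.3,0,0,0,0,0,0],[-0.34,0,0,0,0,0,0]]]'

```text
clock: 58.72
position: [0.4506, 0.3542, 0.1169]
tool_rot: [[-0.022, 1.0, 0.001], [1.0, 0.022, 0.001], [0.001, 0.001, -1.0]]
contact_force: [-0.7, 4.0, 2.2]
opening: 0.0004
grasp_force: 1.9
```

Call:
carry_out --plan '[[[-0.04,0,0,0,0,0,0],[-0.08,0,0,0,0,0,0],[-0.12,0,0,0,0,0,0],[-0.16,0,0,0,0,0,0],[-0.2,0,0,0,0,0,0],[-0.24,0,0,0,0,0,0],[-0.24,0,0,0,0,0,0]]]'

```text
clock: 59.6
position: [0.4509, 0.2933, 0.1162]
tool_rot: [[-0.021, 1.0, -0.001], [1.0, 0.021, -0.001], [-0.001, -0.001, -1.0]]
contact_force: [1.0, 0.1, 0.5]
opening: 0.0004
grasp_force: 0.0
```

```bash
python3 - <<'E'
from h import *
np.set_printoptions(precision=3,suppress=True)
s=ctrl.sense();print(s['position'],s['contact_force'],s['clock'])
snap('scene')
for l,z in(('lid_edge',.2),('case_lid_hinge',.0425)):
    for r in ctrl.place_of('scene',l):print(l,r['confidence'],r['centre'])
C=np.array([.452,.222]);x=np.array([-.031,.9995])
for th in(1.85,1.4,1.1,1.0,.8,.5,.08):
    a=.072-.164*np.cos(th)+.052*np.sin(th);z=.0425+.164*np.sin(th)+.052*np.cos(th);p=C+x*a;print(th,proj('scene',[*p,z]))
E
```

```text
[0.451 0.293 0.116] [0.953 0.102 0.525] 59.6
lid_edge 0.85 [194.2, 362.0]
1.85 [230.671 424.864]
1.4 [208.907 397.42 ]
1.1 [198.657 375.987]
1.0 [196.267 368.861]
0.8 [193.156 355.206]
0.5 [192.639 337.381]
0.08 [199.338 320.176]
```

Call:
carry_out --plan '[[[0,0,-0.2,0,0,0,0],[0,0,-0.4,0,0,0,0],[0,0,-0.54,0,0,0,0],[-0.2,0,-0.54,0,0,0,0],[-0.4,0,-0.54,0,0,0,0],[-0.624,0.01,-0.54,0,0,0,0],[-0.624,0.01,-0.54,0,0,0,0],[-0.624,0.01,-0.54,0,0,0,0],[-0.624,0.01,-0.54,0,0,0,0],[-0.624,0.01,-0.54,0,0,0,0],[-0.624,0.01,-0.54,0,0,0,0],[-0.624,0.01,-0.54,0,0,0,0],[-0.624,0.01,-0.54,0,0,0,0],[-0.624,0.01,-0.54,0,0,0,0],[-0.624,0.01,-0.54,0,0,0,0],[-0.624,0.01,-0.54,0,0,0,0],[-0.624,0.01,-0.54,0,0,0,0],[-0.624,0.01,-0.54,0,0,0,0],[-0.624,0.01,-0.54,0,0,0,0],[-0.624,0.01,-0.54,0,0,0,0]]]'

```text
clock: 62.25
position: [0.4577, 0.1388, 0.2517]
tool_rot: [[-0.022, 1.0, 0.001], [1.0, 0.022, 0.001], [0.001, 0.001, -1.0]]
contact_force: [0.6, -0.5, 0.4]
opening: 0.0001
grasp_force: 0.0
```

Call:
carry_out --plan '[[[0,0,0,0,0,0,0],[0,0,0,0,0,0,0],[0,0,0,0,0,0,0],[0,0,0,0,0,0,0],[0,0,0,0,0,0,0],[0,0,0,0,0,0,0],[0,0,0,0,0,0,0],[0,0,0,0,0,0,0],[0,0,0,0,0,0,0],[0,0,0,0,0,0,0],[0,0,0,0,0,0,0],[0,0,0,0,0,0,0],[0,0,0,0,0,0,0],[0,0,0,0,0,0,0],[0,0,0,0,0,0,0],[0,0,0,0,0,0,0],[0,0,0,0,0,0,0],[0,0,0,0,0,0,0],[0,0,0,0,0,0,0],[0,0,0,0,0,0,0]]]'

```text
clock: 64.75
position: [0.4577, 0.1388, 0.2517]
tool_rot: [[-0.022, 1.0, 0.001], [1.0, 0.022, 0.001], [0.001, 0.001, -1.0]]
contact_force: [0.4, 0.7, 0.6]
opening: 0.0003
grasp_force: 0.0
```

```bash
python3 - <<'E'
from h import *
np.set_printoptions(precision=3,suppress=True)
s=ctrl.sense();print(s['position'],s['clock'])
for cam in('scene','top'):
    snap(cam)
    for r in ctrl.place_of(cam,'lid_edge'):print(cam,r['confidence'],r['centre'],atz(cam,r['centre'],.108))
    for r in ctrl.cut_out(cam,'case_lid')[:2]:p=np.argwhere(r['pixels']);print(r['confidence'],r['centre'],p.min(0),p.max(0))
C=np.array([.452,.222]);x=np.array([-.031,.9995])
for th in(.3,.08,0):
    a=.072-.164*np.cos(th)+.052*np.sin(th);z=.0425+.164*np.sin(th)+.052*np.cos(th);p=C+x*a;print(th,p,z,proj('scene',[*p,z]))
E
```

```text
[0.458 0.139 0.252] 64.75
scene 0.73 [200.6, 321.0] [0.457 0.139 0.108]
0.74 [221.6, 346.6] [181 303] [262 391]
top 0.65 [216.3, 190.7] [0.453 0.132 0.108]
0.56 [220.3, 187.9] [184 178] [248 199]
0.3 [0.454 0.153] 0.1406428113269912 [194.86  327.937]
0.08 [0.455 0.135] 0.10743969853868053 [199.338 320.176]
0 [0.455 0.13 ] 0.0945 [201.421 318.067]
```

Call:
carry_out --plan '[[[0,0,0.2,0,0,0,0],[0,0,0.4,0,0,0,0],[0,0,0.55,0,0,0,0],[0,0,0.64,0,0,0,0],[0,0,0.68,0,0,0,0],[0,0,0.7,0,0,0,0],[0,0,0.715,0,0,0,0],[0,0,0.73,0,0,0,0]]]'

```text
clock: 66.05
position: [0.4589, 0.1389, 0.0702]
tool_rot: [[-0.022, 1.0, 0.003], [1.0, 0.022, 0.001], [0.0, 0.003, -1.0]]
contact_force: [-3.3, -3.7, 17.7]
opening: 0.0005
grasp_force: 8.6
```

Call:
carry_out --plan '[[[0,0,0.01,0,0,0,0],[0,0,0.02,0,0,0,0],[0,0,0.03,0,0,0,0],[0,0,0.03,0,0,0,0]]]'

```text
clock: 66.55
position: [0.4587, 0.1389, 0.0624]
tool_rot: [[-0.022, 1.0, 0.003], [1.0, 0.022, 0.001], [0.001, 0.003, -1.0]]
contact_force: [0.7, 0.6, -0.3]
opening: 0.0006
grasp_force: 0.0
```

Call:
carry_out --plan '[[[0,0,0.006,0,0,0,0],[0,0,0.012,0,0,0,0]]]'

```text
clock: 66.8
position: [0.4586, 0.1391, 0.06]
tool_rot: [[-0.022, 1.0, 0.002], [1.0, 0.022, 0.001], [0.001, 0.002, -1.0]]
contact_force: [-5.9, -2.2, 31.2]
opening: 0.0003
grasp_force: 15.5
```

The lid snapped and now stands firm at the shut height. I'll back off and check the cup.

Call:
carry_out --plan '[[[0,0,-0.2,0,0,0,0],[0,0,-0.45,0,0,0,0],[0,0,-0.7,0,0,0,0],[0,0,-0.9,0,0,0,0],[0,0,-0.9,0,0,0,0]]]'

```text
clock: 67.42
position: [0.4605, 0.1395, 0.2879]
tool_rot: [[-0.022, 1.0, 0.01], [1.0, 0.022, 0.002], [0.002, 0.01, -1.0]]
contact_force: [0.1, 0.7, 0.6]
opening: 0.0004
grasp_force: 0.0
```

```bash
python3 - <<'E'
from h import *
np.set_printoptions(precision=3,suppress=True)
s=ctrl.sense();print(s['position'],s['clock'])
for cam in('scene','top'):
    snap(cam)
    for r in ctrl.cut_out(cam,'brush0'):
        p=np.argwhere(r['pixels']);print(cam,round(r['confidence'],2),r['centre'],p.min(0),p.max(0),len(p))
    for r in ctrl.place_of(cam,'brush0_tail'):print('tail',round(r['confidence'],2),r['centre'],atz(cam,r['centre'],.01)[:2])
    for r in ctrl.place_of(cam,'lid_edge')[:1]:print('edge',r['centre'],proj(cam,[.455,.13,.0945]),proj(cam,[.455,.135,.1074]))
a=np.linspace(0,2*np.pi,13)
for cam in('scene','top'):
    q=np.array([proj(cam,[.4665+.0435*np.cos(t),-.39+.0435*np.sin(t),.115]) for t in a]);print(cam,'rim',q.min(0),q.max(0))
for l in('soap','dosing_cup','sponge','powder_tin'):
    for r in ctrl.cut_out('top',l)[:1]: print(l,r['centre'])
# colour segmentation of wood/white inside cup, top view: ascii
im=ctrl.get_image('top')
hsv=cv2.cvtColor(im,cv2.COLOR_RGB2HSV)
for r in range(190,250):
    print(r,''.join('o' if (8<h<25 and s>70) else ('#' if v>215 and s<40 else '.') for h,s,v in hsv[r,380:450]))
E
```

```text
[0.461 0.14  0.288] 67.425
scene 0.63 [93.2, 168.9] [ 92 165] [ 98 174] 52
scene 0.63 [266.4, 188.6] [244 170] [289 211] 1416
scene 0.54 [325.7, 313.8] [295 292] [358 338] 2224
scene 0.49 [107.2, 167.1] [ 97 163] [128 173] 256
edge [204.5, 320.3] [201.451 318.021] [199.474 320.208]
top 0.74 [229.1, 417.5] [212 391] [238 432] 294
top 0.71 [287.1, 351.8] [275 323] [301 386] 462
top 0.44 [222.3, 419.3] [218 409] [228 426] 129
top 0.21 [210.2, 410.3] [204 392] [221 421] 311
tail 0.87 [276.3, 383.8] [ 0.31  -0.365]
tail 0.54 [211.7, 387.1] [ 0.48  -0.379]
edge [216.4, 193.6] [215.677 192.314] [215.257 189.367]
scene rim [106.866 151.223] [127.44  180.014]
top rim [195.976 390.693] [232.18  426.565]
soap [110.8, 272.0]
dosing_cup [119.1, 197.3]
sponge [250.9, 241.0]
powder_tin [127.1, 378.1]
190 ......................................................................
191 ......................................................................
192 ......................................................................
193 ......................................................................
194
[... 3496 characters left out ...]
.........................
241 ......................................................................
242 ......................................................................
243 ......................................................................
244 ......................................................................
245 ......................................................................
246 ......................................................................
247 ......................................................................
248 ......................................................................
249 ......................................................................
```

```bash
python3 - <<'E'
from h import *
np.set_printoptions(precision=3,suppress=True)
t=snap('top');s=snap('scene')
for z in(.12,.14,.16,.18,.2,.22): print(z,'C',atz('top',(216,419),z)[:2],'B',atz('top',(224,424),z)[:2],'A',atz('top',(235,430),z)[:2],'sceneproj',*[proj('scene',atz('top',p,z)) for p in((216,419),(224,424),(235,430))])
print('floor left',[proj('top',[.4665+.0435*np.cos(a),-.39+.0435*np.sin(a),.005]) for a in(0.3,.8,1.3)])
hsv=cv2.cvtColor(s,cv2.COLOR_RGB2HSV)
for r in range(82,132): print(r,''.join('o' if (8<h<25 and S>70) else ('#' if v>150 and S<50 else '.') for h,S,v in hsv[r,145:190]))
E
```

```text
0.12 C [ 0.462 -0.412] B [ 0.443 -0.424] A [ 0.417 -0.437] sceneproj [111.721 160.846] [106.667 162.469] [100.184 165.15 ]
0.14 C [ 0.46  -0.403] B [ 0.442 -0.414] A [ 0.416 -0.427] sceneproj [107.678 162.324] [102.711 163.918] [ 96.338 166.555]
0.16 C [ 0.458 -0.393] B [ 0.441 -0.404] A [ 0.416 -0.416] sceneproj [103.514 163.846] [ 98.635 165.41 ] [ 92.375 168.004]
0.18 C [ 0.457 -0.383] B [ 0.439 -0.394] A [ 0.415 -0.406] sceneproj [ 99.224 165.415] [ 94.435 166.948] [ 88.289 169.497]
0.2 C [ 0.455 -0.374] B [ 0.438 -0.384] A [ 0.415 -0.396] sceneproj [ 94.801 167.032] [ 90.104 168.533] [ 84.075 171.036]
0.22 C [ 0.454 -0.364] B [ 0.437 -0.374] A [ 0.414 -0.385] sceneproj [ 90.239 168.7  ] [ 85.637 170.169] [ 79.728 172.625]
floor left [array([201.682, 385.285]), array([205.68 , 378.725]), array([212.475, 375.016])]
82 ................o............................
83 .............................................
84 ............o....o...........................
85 .........o..........o........................
86 .............................................
87 o..................o..
[... 1511 characters left out ...]

118 ....................oooooooo.................
119 ....................oooooooo.................
120 ....................oooooooo.................
121 ....................oooooooo.................
122 ....................oooooooo.................
123 ...................ooooooooo.................
124 ...................ooooooooo.................
125 ...................ooooooooo.................
126 ...................oooooooo..................
127 ....................ooooo....................
128 .............................................
129 .............................................
130 .............................................
131 .............................................
```

```bash
python3 -c "
from plant import ctrl
print(ctrl.sign_off())"
```

```text
the job is handed in; nothing more can be done
None
```

I put three bottles upright in the case, pressed the lid until the catch snapped, and stood three brushes head-up in the cup without touching the red one. I handed the job in at about 67 s; the hand-in returned no verdict.

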